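# Clear the pastry bench: nest the lids, weight the cloches

## Task

Tidy the pastry bench: nest all the loose aluminium lids in one upright stack on the round wooden stand, hollow side up, the largest at the bottom and each next smaller one cupped inside the one below. Weight the two white cloches for the night: one wooden tray block lying level and balanced on the crown of each, using the block that now lies on the stand and the one lying loose on the bench. Leave the white bowl and everything else on the bench where it is.

Things in the scene. Friction and masses are not known exactly. Their poses are not given: they have to be found in the camera images.
- lid1: round domed aluminium lid, rim 130 mm across, hollow up on its knob, 56.2 mm high in all. Origin: centre of the knob's end face, on which it rests; z: its axis, up out of the hollow. Knob: disc 52 mm wide, 22 mm tall. Upright rim 8 mm thick (inside the width given), 16 mm tall. Flat floor of the hollow 64 mm wide, 26 mm above the origin. 0.08 to 0.2 kg. May be absent. The largest of the five
- lid2: round domed aluminium lid, rim 120 mm across, hollow up on its knob, 52.4 mm high in all. Origin: centre of the knob's end face, on which it rests; z: its axis, up out of the hollow. Knob: disc 52 mm wide, 22 mm tall. Upright rim 8 mm thick (inside the width given), 16 mm tall. Flat floor of the hollow 64 mm wide, 26 mm above the origin. 0.08 to 0.2 kg. May be absent
- lid3: round domed aluminium lid, rim 110 mm across, hollow up on its knob, 48.9 mm high in all. Origin: centre of the knob's end face, on which it rests; z: its axis, up out of the hollow. Knob: disc 52 mm wide, 22 mm tall. Upright rim 8 mm thick (inside the width given), 16 mm tall. Flat floor of the hollow 64 mm wide, 26 mm above the origin. 0.08 to 0.2 kg. May be absent
- lid4: round domed aluminium lid, rim 100 mm across, hollow up on its knob, 45.9 mm high in all. Origin: centre of the knob's end face, on which it rests; z: its axis, up out of the hollow. Knob: disc 52 mm wide, 22 mm tall. Upright rim 8 mm thick (inside the width given), 16 mm tall. Flat floor of the hollow 64 mm wide, 26 mm above the origin. 0.08 to 0.2 kg. May be absent
- lid5: round domed aluminium lid, rim 90 mm across, hollow up on its knob, 43.2 mm high in all. Origin: centre of the knob's end face, on which it rests; z: its axis, up out of the hollow. Knob: disc 52 mm wide, 22 mm tall. Upright rim 8 mm thick (inside the width given), 16 mm tall. Flat floor of the hollow 64 mm wide, 26 mm above the origin. 0.08 to 0.2 kg. May be absent. The smallest of the five
- stand: fixed round wooden stand, 120 mm across, 18 mm high, with a shallow round dish 68 mm across in its top whose floor is 12 mm above the table: a lid's knob goes in the dish. Origin: centre of its underside, on the table. One of the blocks lies across it at the start
- cloche1_top (a point): the crown (topmost point) of a fixed white ceramic cloche: a smooth dome without a knob, part of a ball of 75 mm radius, 150 mm across at the table, crown 60 mm above the table
- cloche2_top (a point): the crown (topmost point) of a fixed white ceramic cloche: a smooth dome without a knob, part of a ball of 75 mm radius, 150 mm across at the table, crown 60 mm above the table
- block1_mid (a point): centre of a wooden tray block, 96 x 44 x 32 mm (its x, y, z), about 0.09 kg; x is its long axis; lies across the stand at the start
- block2_mid (a point): centre of a wooden tray block, same as block1, lying flat on the table at the start
- bowl: white ceramic bowl without a knob, 100 mm across, 45 mm high, open side up; not part of the job, leave it alone; origin: centre of its underside
- jar: glass jar 64 mm across, 90 mm high, standing at the far edge; leave it alone
There are look-alikes about, which are no part of the job. Leave any turquoise look-alike of the part that bears block1_mid alone. Leave any turquoise look-alike of the lid3 alone.

How it is judged:
By the outcome, as a careful person would: the job done as asked, in the order asked, and still so for the second after the job is handed in, with the robot touching nothing.
Of lid1, lid2, lid3, lid4, lid5 only 4 to 5 are there at a start; the rules pass over those that are not, and their reading is None.
At some moment in a run one of block2 may be knocked a few centimetres aside while the robot is not near it.
Once in a run the grip may slacken for a moment while it holds something.
It also fails if it takes over 210 s, if anything falls off the work surface, if the arm or the gripper's body presses on something with over 40 N, if the wrist force passes 120 N, or if a joint passes its speed limit or range.

## Robot

A 6-joint arm with a two-finger parallel gripper is mounted at the origin on the work surface. World frame = base frame: x ahead of the robot, y to its left, z up, the work surface at z = 0. Lengths are in mm, angles in degrees, forces in N, time in s.
With the tool pointing down it reaches from about 350 to 850 mm from the base axis. Payload 8.1 kg.
Tool frame: the origin (TCP) lies between the finger pads; the fingertips stand 22 mm ahead of it and the grasp point (between the pads) lies 3 mm ahead of it; z points along the fingers, y is the line along which they close (so a half turn about z gives the same grasp; the last joint's range is limited). The gripper opens to 85 mm and grips with 20 to 120 N. Pads are 22 mm wide; open, the fingers measure 114 mm over their backs; the gripper's body (76 mm by 85 mm) begins 54 mm behind the grasp point. The pads swing forward as they close: fully open they stand 13 mm farther back than shut.
Start: joints at [60.195, 7.471, 85.268, -0, 87.261, -4.893], TCP at [252.717, 544.187, 253.292] pointing down, gripper open.
Joint ranges: [-169.43, 169.43], [-51.17, 129.36], [1.28, 143.12], [-76.62, 256.62], [0, 156.53], [-152.29, 152.29]. Speed limits (degrees/s): [136.94, 136.94, 159.86, 180, 180, 180].

## Interface

Orientations are given as [roll, pitch, yaw] about the fixed x, y, z axes, in that order (R = Rz(yaw) Ry(pitch) Rx(roll)).
In Python, from bench import r, vision gives the robot as it stands.
- The arm moves only by the tool step_arm, never from a script. Its argument "targets" is a list that holds one entry, the list of rows, each a list of 6 numbers: the shift along the world's x, y, z in mm, then the turn, a rotation vector about the world's x, y, z in rad. In form: [[[x, y, z, rx, ry, rz], ...]]. A call has 1 to 12 rows; each row is the pose to reach, as a shift and turn from the pose commanded when the call began; what a row does not reach only later rows make up. A row lasts 1/12 s, in which the tool goes at most 41.7 mm and 7.16 degrees, less where a joint would pass 70% of its speed; a pose out of reach is approached as far as the arm can. A call with a gripper value outside its range is refused whole. "fingers" is the gripper's target within -1 to 1 (shut at 1, half-way at 0, fully open at -1), set as the call begins (left out, the last holds). The fingers move at their own pace and stop on an object; "newtons" is the grip in N (left out, the last holds). Time passes only in rows, so rows that repeat a pose let the fingers close. It gives the time, the measured TCP pose, the force, the opening and the grip force at its end, in the units of the state.
- r.sense(): the state, without advancing time (a new reading comes with each control period).
- vision.snapshot(name): name is "scene" or "top" or "wrist"; returns a dict with "img" (400x640x3 uint8, blue, green, red), "mtx" (3x3 intrinsics, pixels), "D" ([k1, k2, p1, p2, k3] as OpenCV has them; the pictures are not rectified), "eye" and "attitude" of the camera in the world. Camera axes: x right, y up, looking along -z (the intrinsics and any distortion apply to the point x, -y, -z); pixel columns grow to the right and rows downward; lengths in mm; the calibration is good to about 2 mm. A picture is of the moment at which its call begins. There is no depth.
- r.hand_in(): hands the job in; it is judged then, once.
The state is a dict: "time": time; "joint_pos": joint angles; "qd": joint speeds; "joint_efforts": joint torques, N m; "tool_pos": TCP position; "tcp_rot": TCP orientation; "ft_force": force on the tool from outside, world axes, zero at the start; "wrist_torque": the same for the moment, N m; "finger_gap": finger opening in mm; "grip_force": force on a finger pad.
Only numpy, scipy, OpenCV 4.12 (cv2) and the standard library are available. Lean on these libraries where they do the work, as an engineer would, in place of code of your own. Each camera call takes 0.05 s, during which the arm holds its last target. There are 200 camera calls.

## Working session

There is one attempt and no reset: what is moved stays moved. The work goes in short steps, Python scripts to look and compute and a tool call to move; the robot and the scene stay as the last step left them, time stands still between calls to the robot, and variables do not carry over. Pictures are saved under pics/ and viewed, at most 14 in all, crops included, and the job is handed in when it is done.

Besides the shell and the picture viewer there is one more tool, called by a JSON object that holds its "fn" and its "kwargs". step_arm: Moves the arm, as the interface text tells. Its arguments: {"type":"object","properties":{"targets":{"type":"array"},"fingers":{"type":"number"},"newtons":{"type":"number"}},"required":["targets"]}

```bash
ls; mkdir -p pics; cat > h.py <<'E'
from bench import r, vision
import numpy as np, cv2, pickle
from scipy.spatial.transform import Rotation as R
def rot(a):
    a=np.array(a,float)
    if a.shape==(3,3): return a
    if a.size==4: return R.from_quat(a).as_matrix()
    return R.from_euler('xyz',a,degrees=True).as_matrix()
def snap(n,f):
    s=vision.snapshot(n); cv2.imwrite(f'pics/{f}.png',s['img']); pickle.dump(s,open(f'pics/{f}.pkl','wb')); return s
def load(f): return pickle.load(open(f'pics/{f}.pkl','rb'))
def px2w(s,uv,z):
    uv=np.array(uv,float).reshape(-1,1,2)
    n=cv2.undistortPoints(uv,np.array(s['mtx'],float),np.array(s['D'],float))[:,0]
    d=np.c_[n[:,0],-n[:,1],-np.ones(len(n))]@rot(s['attitude']).T
    e=np.array(s['eye'],float); z=np.broadcast_to(z,len(n))
    return e+d*((z-e[2])/d[:,2])[:,None]
def w2px(s,P):
    P=np.array(P,float).reshape(-1,3); c=(P-np.array(s['eye']))@rot(s['attitude'])
    c=c*[1,-1,-1]
    return cv2.projectPoints(c,np.zeros(3),np.zeros(3),np.array(s['mtx'],float),np.array(s['D'],float))[0][:,0]
E
python3 - <<'E'
from h import *
for n in('scene','top'):
    s=snap(n,n+'0'); print(n,s['eye'],s['attitude'],s['mtx'],s['D'])
    
print(r.sense())
E
```

```text
pics
scene [1180.66085622  744.85121062 1526.73272797] [ 33.78676679   0.3267012  138.97652347] [[495.3532364    0.         316.81178236]
 [  0.         495.3532364  193.47701839]
 [  0.           0.           1.        ]] [-0.10559994  0.          0.          0.          0.        ]
top [ 343.01712647   -2.69201388 1201.12971788] [ 1.19796364e+01 -3.62745661e-03 -8.66008869e+01] [[365.21487337   0.         316.3483271 ]
 [  0.         365.21487337 201.01840558]
 [  0.           0.           1.        ]] [-0.07813303  0.          0.          0.          0.        ]
{'time': 0.1, 'joint_pos': array([ 6.01944017e+01,  7.51060917e+00,  8.53232014e+01,  1.60397161e-03,
        8.72628605e+01, -4.89287703e+00]), 'qd': array([-0.06239257, -0.06022592, -0.12344665, -0.0259369 , -0.07392255,
        0.02001344]), 'joint_efforts': array([ 1.71147374e-03, -5.70947850e+01, -5.01941371e+01, -6.80372682e-05,
        8.06055934e-03, -9.94625293e-05]), 'tool_pos': array([252.47984103, 543.78000651, 252.34955539]), 'tcp_rot': array([-1.79903818e+02, -9.84154189e-03,  1.55087193e+02]), 'ft_force': array([0.4525821 , 0.50674403, 0.24554116]), 'wrist_torque': array([-0.00469739,  0.03489926,  0.03409009]), 'grip_force': 0.0, 'finger_gap': 85.62092162985856}
```

View pics/scene0.png

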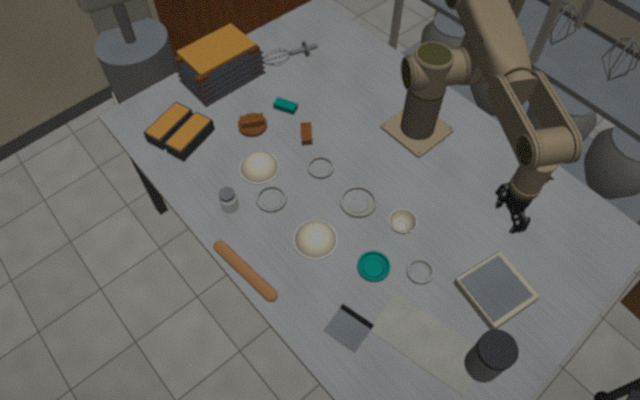

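View pics/top0.png

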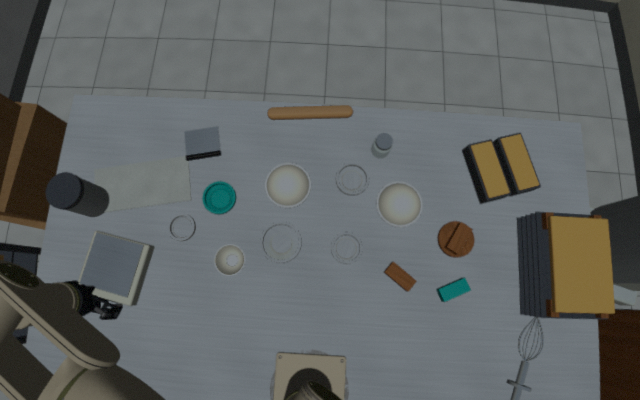

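The scene shows four aluminium lids; in the top view they are at (182,228), (281,243), (346,248) and (352,180). The cloches are at (288,185) and (400,204), the stand with its block at (456,239), the loose block at (400,277), the bowl at (230,260). Turquoise decoys sit at (219,198) and (453,289).

```bash
python3 - <<'E'
from h import *
s=load('top0')
d=dict(lidA=(182,228,45),lidB=(281,243,55),lidC=(346,248,45),lidD=(352,180,48),cl1=(288,185,30),cl2=(400,204,30),stand=(456,239,18),blk1=(460,238,34),blk2=(400,277,32),bowl=(230,260,45),turqL=(219,198,45),jar=(384,140,90),tb=(453,289,32))
for k,v in d.items(): print(k,px2w(s,v[:2],v[2])[0].round())
w=snap('wrist','w0'); print(w['eye'],w['attitude'],w['mtx'][0],w['D'])
s0=s['img'][150:310,160:480]; cv2.imwrite('pics/c0.png',cv2.resize(s0,None,fx=2.5,fy=2.5,interpolation=cv2.INTER_CUBIC))
# radius estimate by side ring extents later
E
```

```text
lidA [474. 439.  45.]
lidB [445. 114.  55.]
lidC [442. -91.  45.]
lidD [ 664. -101.   48.]
cl1 [640. 109.  30.]
cl2 [ 597. -263.   30.]
stand [ 494. -453.   18.]
blk1 [ 496. -460.   34.]
blk2 [ 362. -266.   32.]
bowl [382. 272.  45.]
turqL [579. 329.  45.]
jar [ 793. -196.   90.]
tb [ 332. -436.   32.]
[186.89051837 575.32893945 372.54185955] [-16.74027858   0.09284983  65.07099635] [343.69048166   0.         325.56706118] [-0.01130899  0.          0.          0.          0.        ]
```

View pics/c0.png

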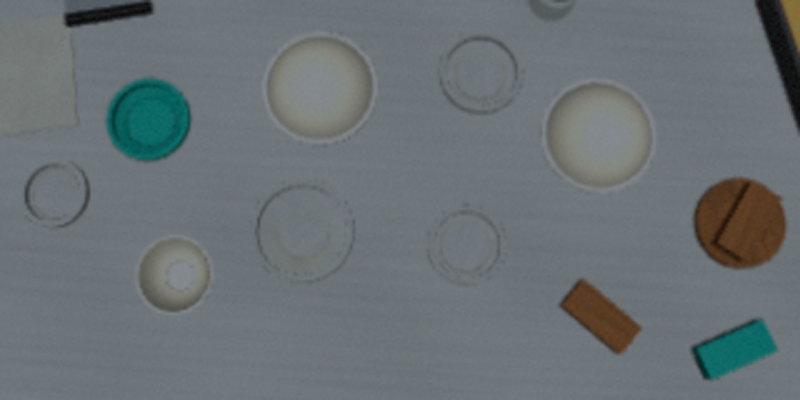

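Four lids: by size relative to the decoy (110), B=lid1, D=lid3, C=lid4, A=lid5, with lid2 absent. I'll refine with the wrist camera.

{"fn": "step_arm", "kwargs": {"targets": [[[90, -72, 25, 0, 0, 0], [180, -145, 50, 0, 0, 0], [180, -145, 50, 0, 0, 0], [180, -145, 50, 0, 0, 0], [180, -145, 50, 0, 0, 0], [180, -145, 50, 0, 0, 0], [180, -145, 50, 0, 0, 0], [180, -145, 50, 0, 0, 0], [180, -145, 50, 0, 0, 0]]]}}

```text
time: 0.9
tool_pos: [432.2, 399.3, 302.7]
tcp_rot: [-180.0, -0.1, 155.1]
ft_force: [-0.2, -0.1, -0.2]
finger_gap: 85.6
grip_force: 0.0
```

```bash
python3 - <<'E'
from h import *
s=snap('wrist','w1'); print(s['eye'],s['attitude'],r.sense()['tool_pos'],r.sense()['time'])
E
```

```text
[366.68890642 430.74846277 422.96722726] [-1.66940071e+01  3.22696598e-02  6.50479813e+01] [431.76720765 399.69905607 302.58588425] 0.95
```

{"fn": "step_arm", "kwargs": {"targets": [[[0, -40, 3, 0, 0, -0.12], [10, -80, 6, 0, 0, -0.24], [20, -120, 10, 0, 0, -0.36], [40, -160, 15, 0, 0, -0.48], [60, -200, 20, 0, 0, -0.6], [80, -240, 25, 0, 0, -0.72], [90, -280, 30, 0, 0, -0.84], [100, -320, 30, 0, 0, -0.96], [107, -350, 27, 0, 0, -1.1345], [107, -359, 27, 0, 0, -1.1345], [107, -359, 27, 0, 0, -1.1345], [107, -359, 27, 0, 0, -1.1345]]]}}

```text
time: 1.95
tool_pos: [539.4, 41.0, 329.8]
tcp_rot: [-179.9, -0.0, 90.2]
ft_force: [-0.5, 0.7, -0.3]
finger_gap: 85.6
grip_force: 0.0
```

```bash
python3 - <<'E'
from h import *
s=snap('wrist','w2'); print(s['eye'],s['attitude'],r.sense()['tool_pos'],r.sense()['tcp_rot'])
E
```

```text
[539.98584143 114.73788095 450.01482275] [-16.69001146   0.02582715   0.16869079] [539.36173873  41.71313781 329.98302455] [-1.79963305e+02 -3.97050714e-02  9.02693527e+01]
```

{"fn": "step_arm", "kwargs": {"targets": [[[0, -40, 0, 0, 0, 0], [0, -80, 0, 0, 0, 0], [0, -120, 0, 0, 0, 0], [0, -160, 0, 0, 0, 0], [0, -200, 0, 0, 0, 0], [0, -240, 0, 0, 0, 0], [-20, -280, 0, 0, 0, 0], [-40, -320, 0, 0, 0, 0], [-60, -360, 0, 0, 0, 0], [-70, -390, 0, 0, 0, 0], [-70, -390, 0, 0, 0, 0], [-70, -390, 0, 0, 0, 0]]]}}

```text
time: 3.0
tool_pos: [469.8, -349.8, 329.9]
tcp_rot: [-180.0, -0.0, 90.1]
ft_force: [0.5, 0.3, -0.3]
finger_gap: 85.4
grip_force: 0.0
```

```bash
python3 - <<'E'
from h import *
s=snap('wrist','w3'); print(s['eye'],s['attitude'],r.sense()['tool_pos'],r.sense()['tcp_rot'],r.sense()['time'])
E
```

```text
[ 470.42737093 -276.15816007  450.19035569] [-16.68907247  -0.01808904   0.08130545] [ 470.4574392  -348.66555474  330.05523229] [ 1.79994461e+02 -5.27872343e-02  9.01831000e+01] 3.05
```

View pics/w2.png

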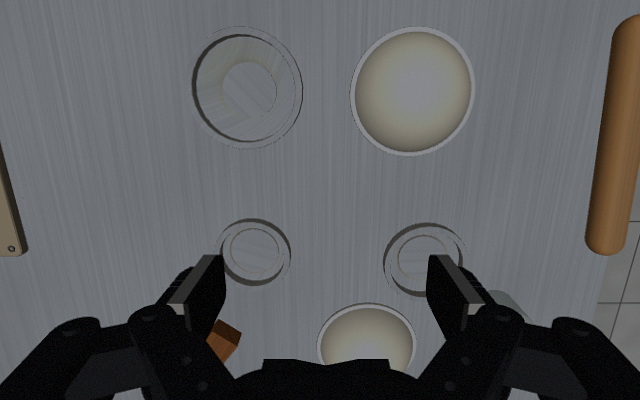

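View pics/w3.png

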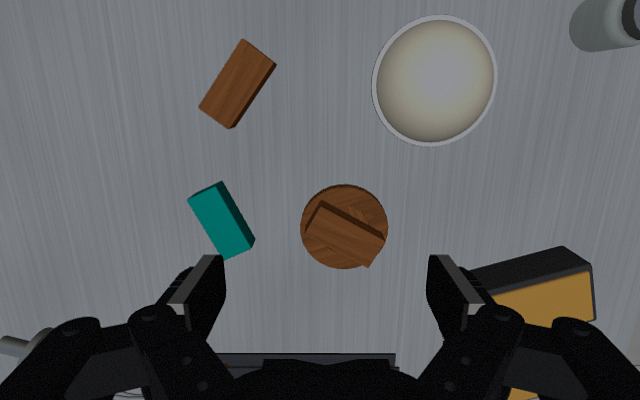

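The wrist views are sharp. w2 has lid1 at (247,88), a cloche at (412,90), lid4 at (254,251), lid3 at (424,258). w3 has block2 at (238,84), cloche2 at (434,80), the stand at (344,227) with block1 on it at (345,235). Next I fit known models to the image edges.

```bash
cat > fit.py <<'E'
from h import *
from scipy.optimize import minimize
th=np.linspace(0,2*np.pi,180,endpoint=False)
def circ(x,y,rad,z): return np.c_[x+rad*np.cos(th),y+rad*np.sin(th),np.full(len(th),z)]
LID={1:(65,56.2),2:(60,52.4),3:(55,48.9),4:(50,45.9),5:(45,43.2)}
def lid(n,p,z0=0):
    Rr,h=LID[n]; return np.vstack([circ(*p,Rr,h+z0),circ(*p,Rr-8,h+z0),circ(*p,32,26+z0)])
def stand(p): return circ(*p,60,18)
def cloche(s,p):  # ball silhouette as seen by camera, above table, plus base circle
    e=np.array(s['eye']); c=np.array([p[0],p[1],-15.]); d=e-c; L=np.linalg.norm(d); u=d/L
    a=np.cross(u,[0,0,1]); a/=np.linalg.norm(a); b=np.cross(u,a); k=75*75/L; rr=np.sqrt(75**2-k*k)
    P=c+k*u+rr*(np.outer(np.cos(th),a)+np.outer(np.sin(th),b)); return np.vstack([P[P[:,2]>0],circ(*p,75,0)])
def block(p,zt):
    x,y,a=p; t=np.linspace(-1,1,40); o=np.ones(40)
    q=np.vstack([np.c_[48*t,22*o],np.c_[48*t,-22*o],np.c_[48*o,22*t],np.c_[-48*o,22*t]])
    c,sn=np.cos(np.radians(a)),np.sin(np.radians(a))
    return np.c_[x+c*q[:,0]-sn*q[:,1],y+sn*q[:,0]+c*q[:,1],np.full(len(q),zt)]
def gm(s,sig):
    g=cv2.GaussianBlur(s['img'],(0,0),0.8).astype(np.float32)
    m=np.max([np.hypot(cv2.Sobel(g[...,i],5,1,0),cv2.Sobel(g[...,i],5,0,1)) for i in range(3)],0)
    return cv2.GaussianBlur(np.minimum(m,60),(0,0),sig)
def fit(s,model,p0,span=20):
    f=lambda m:(lambda p:-cv2.remap(m,*[np.float32(v) for v in w2px(s,model(p)).T],1).mean())
    best=None; p0=np.array(p0,float); g=f(gm(s,1.5))
    for dx in np.arange(-span,span+1,4):
        for dy in np.arange(-span,span+1,4):
            for da in ([0] if len(p0)==2 else [-10,-5,0,5,10]):
                p=p0+np.array([dx,dy,da])[:len(p0)]; v=g(p)
                if best is None or v<best[0]: best=(v,p)
    p=best[1]
    for sg in (1.2,.6): 
        q=minimize(f(gm(s,sg)),p,method='Nelder-Mead',options=dict(initial_simplex=np.vstack([p,p+2*np.eye(len(p))]),xatol=.05)); p=q.x
    return p,-q.fun
def draw(s,im,P,k):
    for u,v in w2px(s,P): cv2.circle(im,(int(k*(u+.5)),int(k*(v+.5))),0,(0,0,255),-1)
E
cat > m1.py <<'E'
from fit import *
w1,w2,w3=load('w1'),load('w2'),load('w3')
k=2; ims={id(s):cv2.resize(s['img'],None,fx=k,fy=k,interpolation=2) for s in(w1,w2,w3)}
def do(name,s,model,p0,span=20):
    p,sc=fit(s,model,p0,span); print(name,p.round(1),round(sc,1)); draw(s,ims[id(s)],model(p),k); return p
for name,s,p0 in(('A',w1,(474,439)),('B',w2,(445,114)),('C',w2,(442,-91)),('D',w2,(664,-101))):
    rs=[(fit(s,lambda p:lid(n,p),p0),n) for n in LID]
    print(name,[(n,round(q[1],1)) for q,n in rs]); q,n=max(rs,key=lambda t:t[0][1]); print(n,q[0].round(1)); draw(s,ims[id(s)],lid(n,q[0]),k)
do('cl1',w2,lambda p:cloche(w2,p),(640,109)); do('cl2',w3,lambda p:cloche(w3,p),(597,-263))
do('cl2b',w2,lambda p:cloche(w2,p),(597,-263)); do('stand',w3,stand,(494,-453))
a=lambda pts,z:px2w(w3,pts,z).round(1)
print(a([(243,39),(277,66),(232,129),(199,107)],32)); print(a([(320,203),(385,238),(371,268),(307,235)],50))
do('b2',w3,lambda p:block(p,32),(362,-266,-57))
p=np.degrees(np.arctan2(*(a([(385,238)],50)-a([(320,203)],50))[0][[1,0]]))
do('b1',w3,lambda p:block(p,50),(496,-460,p))
t=np.zeros((600,800,3),np.uint8)
t[:580,:600]=ims[id(w2)][20:600,360:960]; cv2.imwrite('pics/o2.png',t)
a3=ims[id(w3)][40:560,380:1000]; t=np.zeros((600,800,3),np.uint8); t[:520,:620]=a3; 
cv2.imwrite('pics/o3.png',t); cv2.imwrite('pics/o1.png',cv2.resize(ims[id(w1)],(640,400)))
E
python3 m1.py
```

```text
A [(1, np.float64(22.4)), (2, np.float64(24.3)), (3, np.float64(24.3)), (4, np.float64(26.9)), (5, np.float64(40.0))]
5 [478.1 444.2]
B [(1, np.float64(34.5)), (2, np.float64(29.1)), (3, np.float64(28.1)), (4, np.float64(19.6)), (5, np.float64(18.3))]
1 [450.  117.4]
C [(1, np.float64(25.3)), (2, np.float64(29.7)), (3, np.float64(30.9)), (4, np.float64(38.4)), (5, np.float64(43.5))]
5 [445.  -87.9]
D [(1, np.float64(29.5)), (2, np.float64(32.9)), (3, np.float64(35.1)), (4, np.float64(38.3)), (5, np.float64(33.5))]
4 [669.2 -97.2]
cl1 [646.5 113.1] 51.5
cl2 [ 603.6 -265. ] 51.7
cl2b [ 604.3 -261.7] 36.8
stand [ 495.4 -452.9] 58.4
[[ 378.  -218.2   32. ]
 [ 415.  -246.7   32. ]
 [ 358.2 -317.9   32. ]
 [ 321.1 -292.2   32. ]]
[[ 463.9 -405.3   50. ]
 [ 545.9 -451.6   50. ]
 [ 529.8 -493.9   50. ]
 [ 447.4 -447.7   50. ]]
b2 [ 351.  -250.7  -37.3] 24.6
b1 [ 494.8 -452.   -29.5] 49.6
```

View pics/o2.png

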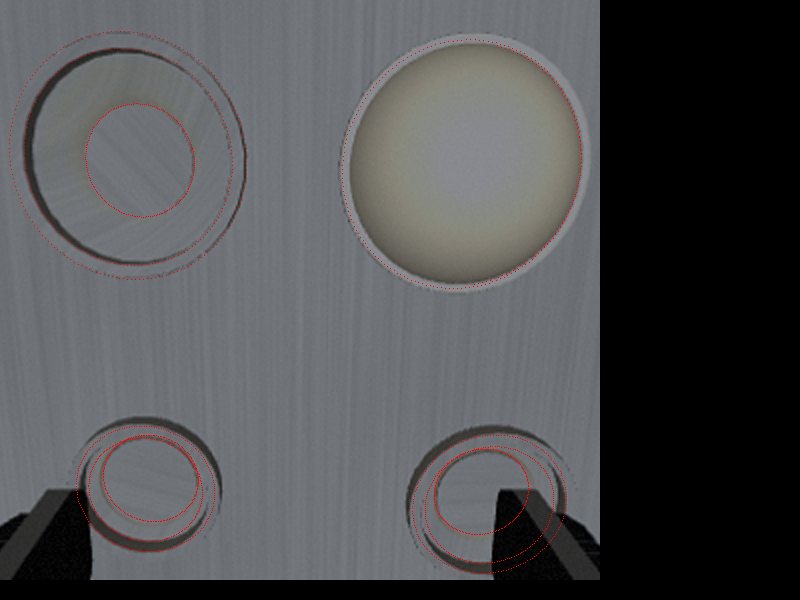

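View pics/o3.png

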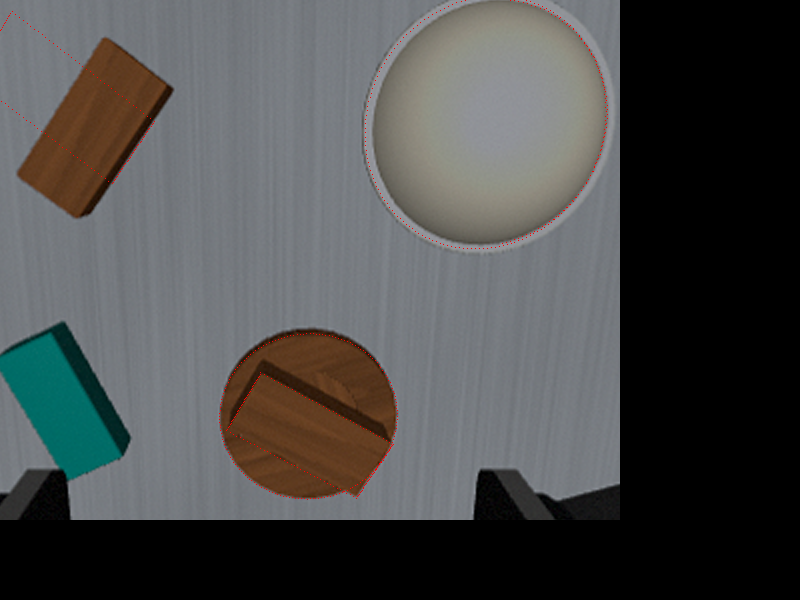

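Block1, stand, cloches, lid5 and lid1 are well fitted. Lid3 and lid4 need a closer view later. Next, grasp block1 at (495,-452), long axis at -29.5°.

{"fn": "step_arm", "kwargs": {"targets": [[[3, -10, -15, 0, 0, 0.1], [6, -20, -30, 0, 0, 0.2], [9, -30, -46, 0, 0, 0.3], [12, -40, -62, 0, 0, 0.4], [14, -50, -77, 0, 0, 0.5], [16, -60, -92, 0, 0, 0.6], [18, -70, -108, 0, 0, 0.7], [20, -80, -124, 0, 0, 0.8], [22, -90, -140, 0, 0, 0.9], [25.3, -102.2, -160, 0, 0, 1.0], [25.3, -102.2, -184, 0, 0, 1.054], [25.3, -102.2, -184, 0, 0, 1.054]]]}}

```text
time: 4.05
tool_pos: [494.9, -447.5, 140.2]
tcp_rot: [179.8, -0.5, 150.8]
ft_force: [-0.3, 0.1, -0.9]
finger_gap: 85.7
grip_force: 0.0
```

```bash
cat > m2.py <<'E'
from fit import *
s=snap('wrist','w4'); t=r.sense(); print(t['tool_pos'],t['tcp_rot'],t['ft_force'])
print(fit(s,stand,(495,-453))); print(fit(s,lambda p:block(p,50),(495,-452,-29.5)))
w3=load('w3'); print(fit(w3,lambda p:block(p,32),(366,-268,52.4)))
E
python3 m2.py
```

```text
[ 495.27582302 -447.99485749  142.75560038] [179.85366448  -0.36676792 150.61926941] [ 0.09864147  0.7593127  -1.26866783]
(array([ 494.98366882, -453.47046117]), np.float64(51.139892578125))
(array([ 494.82816397, -451.50905767,  -29.80725667]), np.float64(46.20818328857422))
(array([ 365.28673376, -267.33455594,   52.62170291]), np.float64(59.1948356628418))
```

{"fn": "step_arm", "kwargs": {"targets": [[[0, 0, -15, 0, 0, 0], [0, 0, -30, 0, 0, 0], [0, 0, -45, 0, 0, 0], [0, 0, -60, 0, 0, 0], [0, 0, -75, 0, 0, 0], [0, 0, -90, 0, 0, 0], [0, 0, -100, 0, 0, 0], [0, 0, -100, 0, 0, 0], [0, 0, -100, 0, 0, 0], [0, 0, -100, 0, 0, 0]]]}}

```text
time: 4.93
tool_pos: [495.4, -452.5, 47.0]
tcp_rot: [-180.0, 0.1, 150.5]
ft_force: [-0.6, -0.7, 0.4]
finger_gap: 85.5
grip_force: 0.0
```

{"fn": "step_arm", "kwargs": {"targets": [[[0, 0, 0, 0, 0, 0], [0, 0, 0, 0, 0, 0], [0, 0, 0, 0, 0, 0], [0, 0, 0, 0, 0, 0], [0, 0, 0, 0, 0, 0], [0, 0, 0, 0, 0, 0], [0, 0, 0, 0, 0, 0], [0, 0, 0, 0, 0, 0], [0, 0, 0, 0, 0, 0], [0, 0, 0, 0, 0, 0]]], "fingers": 1, "newtons": 60}}

```text
time: 5.77
tool_pos: [495.6, -452.5, 47.4]
tcp_rot: [-180.0, 0.1, 150.5]
ft_force: [-1.1, 0.4, 5.5]
finger_gap: 42.8
grip_force: 62.4
```

{"fn": "step_arm", "kwargs": {"targets": [[[0, 0, 10, 0, 0, 0], [0, 0, 20, 0, 0, 0], [0, 0, 35, 0, 0, 0], [0, 0, 50, 0, 0, 0], [0, 0, 65, 0, 0, 0], [0, 0, 80, 0, 0, 0], [0, 0, 94, 0, 0, 0], [0, 0, 100, 0, 0, 0], [0, 0, 104, 0, 0, 0], [0, 0, 104, 0, 0, 0], [0, 0, 104, 0, 0, 0], [0, 0, 104, 0, 0, 0]]]}}

```text
time: 6.77
tool_pos: [494.5, -451.5, 148.9]
tcp_rot: [180.0, -0.1, 150.5]
ft_force: [1.2, -0.3, -1.0]
finger_gap: 43.0
grip_force: 61.7
```

{"fn": "step_arm", "kwargs": {"targets": [[[10, 17, 5, 0, 0, 0], [22, 38, 15, 0, 0, 0], [36, 62, 20, 0, 0, 0], [50, 86, 20, 0, 0, 0], [64, 110, 20, 0, 0, 0], [78, 134, 20, 0, 0, 0], [91, 157, 20, 0, 0, 0], [101, 174, 20, 0, 0, 0], [109, 187.5, 20, 0, 0, 0], [109, 187.5, 20, 0, 0, 0], [109, 187.5, 20, 0, 0, 0], [109, 187.5, 20, 0, 0, 0]]]}}

```text
time: 7.77
tool_pos: [603.5, -265.1, 169.7]
tcp_rot: [-180.0, -0.0, 150.5]
ft_force: [1.0, 0.3, -0.8]
finger_gap: 42.8
grip_force: 61.7
```

```bash
cat > m3.py <<'E'
from fit import *
s=snap('wrist','w5'); t=r.sense(); print(t['tool_pos'],t['ft_force'],t['finger_gap'],t['time'])
im=s['img'].copy()
for nm,m in (('ring',lambda p:np.vstack([circ(*p,75,0)])),('both',lambda p:cloche(s,p)),('ring78',lambda p:circ(*p,78,0)),('ring73',lambda p:circ(*p,72,0))):
    p,q=fit(s,m,(604,-264),12); print(nm,p,q)
p,q=fit(s,lambda p:cloche(s,p),(604,-264),12); draw(s,im,cloche(s,p),1); cv2.imwrite('pics/o5.png',im)
E
python3 m3.py
```

```text
[ 603.39920637 -265.48191747  169.89398683] [ 0.98606784 -0.20753812 -1.40104959] 43.41138102301584 7.8167
ring [ 607.03554057 -266.20686943] 37.21292495727539
both [ 606.63884068 -266.13722191] 35.385520935058594
ring78 [ 605.0796096  -265.25829875] 43.439918518066406
ring73 [ 604.2448902  -264.28424631] 39.2127799987793
```

View pics/o5.png

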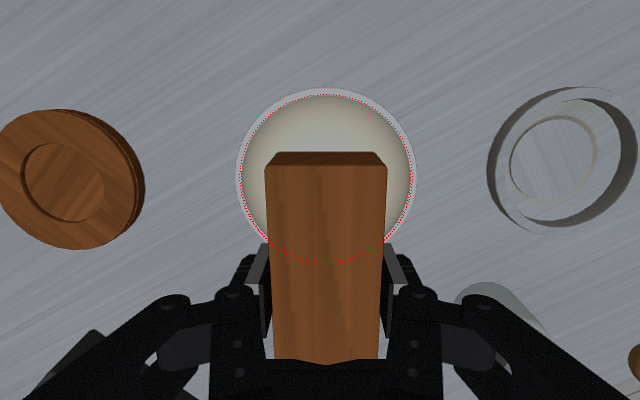

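```bash
cat > m4.py <<'E'
from fit import *
w2,w3,w5=load('w2'),load('w3'),load('w5')
for s,p0 in((w3,(604,-264)),(w5,(604,-264)),(w2,(646,113))):
    for r0 in (73.5,78): 
        f=[(round(fit(s,lambda p:circ(*p,rr,0),p0,8)[1],1),rr,*fit(s,lambda p:circ(*p,rr,0),p0,8)[0].round(1)) for rr in np.arange(r0-2,r0+3)]
        print(max(f))
tcp=np.array([603.45,-265.3]); u=np.array([np.cos(np.radians(150.5)),np.sin(np.radians(150.5))])
P=px2w(w5,[(265,166),(387,166)],173.5)[:,:2]; print(P,(P-tcp)@u,(P-tcp)@[-u[1],u[0]])
P=px2w(w5,[(275,152),(377,152)],141.5)[:,:2]; print((P-tcp)@u,(P-tcp)@[-u[1],u[0]])
E
python3 m4.py
```

```text
(np.float64(57.9), np.float64(73.5), np.float64(606.4), np.float64(-264.8))
(np.float64(55.7), np.int64(78), np.float64(606.3), np.float64(-264.6))
(np.float64(42.9), np.float64(74.5), np.float64(606.4), np.float64(-266.0))
(np.float64(43.4), np.int64(78), np.float64(605.1), np.float64(-265.3))
(np.float64(57.7), np.float64(73.5), np.float64(649.0), np.float64(113.4))
(np.float64(55.2), np.int64(78), np.float64(649.0), np.float64(113.6))
[[ 551.3364005  -258.67243483]
 [ 572.09696998 -222.05306648]] [48.6209374  48.58409723] [ 19.8936251  -22.20124426]
[48.16393828 48.12427765] [ 20.9899679  -23.34314976]
```

{"fn": "step_arm", "kwargs": {"targets": [[[1.5, -1.2, -12, 0, 0, 0], [1.5, -1.2, -24, 0, 0, 0], [1.5, -1.2, -36, 0, 0, 0], [1.5, -1.2, -48, 0, 0, 0], [1.5, -1.2, -60, 0, 0, 0], [1.5, -1.2, -70, 0, 0, 0], [1.5, -1.2, -75, 0, 0, 0], [1.5, -1.2, -77, 0, 0, 0], [1.5, -1.2, -77, 0, 0, 0], [1.5, -1.2, -77, 0, 0, 0]]]}}

```text
time: 8.65
tool_pos: [605.9, -265.9, 93.8]
tcp_rot: [-180.0, 0.0, 150.5]
ft_force: [0.7, 0.1, -0.2]
finger_gap: 43.1
grip_force: 61.7
```

{"fn": "step_arm", "kwargs": {"targets": [[[0, 0, -1, 0, 0, 0], [0, 0, -2, 0, 0, 0], [0, 0, -3, 0, 0, 0], [0, 0, -3, 0, 0, 0], [0, 0, -3, 0, 0, 0]]]}}

```text
time: 9.07
tool_pos: [605.5, -265.7, 90.4]
tcp_rot: [-180.0, 0.0, 150.5]
ft_force: [-0.4, 0.2, -0.8]
finger_gap: 43.2
grip_force: 61.7
```

{"fn": "step_arm", "kwargs": {"targets": [[[0, 0, -0.5, 0, 0, 0], [0, 0, -1, 0, 0, 0], [0, 0, -1, 0, 0, 0], [0, 0, -1, 0, 0, 0]]]}}

```text
time: 9.4
tool_pos: [605.6, -265.8, 89.4]
tcp_rot: [180.0, 0.0, 150.5]
ft_force: [0.8, -0.6, 0.0]
finger_gap: 43.0
grip_force: 61.9
```

{"fn": "step_arm", "kwargs": {"targets": [[[0, 0, -0.5, 0, 0, 0], [0, 0, -1, 0, 0, 0], [0, 0, -1, 0, 0, 0], [0, 0, -1, 0, 0, 0]]]}}

```text
time: 9.73
tool_pos: [605.6, -265.8, 89.2]
tcp_rot: [-180.0, 0.0, 150.5]
ft_force: [-3.9, 1.8, 7.0]
finger_gap: 42.8
grip_force: 62.7
```

{"fn": "step_arm", "kwargs": {"targets": [[[0, 0, -0.5, 0, 0, 0], [0, 0, -0.5, 0, 0, 0], [0, 0, -0.5, 0, 0, 0]]]}}

```text
time: 9.98
tool_pos: [605.7, -265.8, 89.2]
tcp_rot: [-180.0, 0.0, 150.5]
ft_force: [-4.9, 2.0, 8.0]
finger_gap: 42.9
grip_force: 63.1
```

{"fn": "step_arm", "kwargs": {"targets": [[[0, 0, 0.8, 0, 0, 0], [0, 0, 0.8, 0, 0, 0], [0, 0, 0.8, 0, 0, 0]]]}}

```text
time: 10.23
tool_pos: [605.7, -265.8, 89.3]
tcp_rot: [-180.0, 0.0, 150.5]
ft_force: [-3.8, 1.2, 5.9]
finger_gap: 42.7
grip_force: 62.3
```

{"fn": "step_arm", "kwargs": {"targets": [[[0, 0, 0, 0, 0, 0], [0, 0, 0, 0, 0, 0], [0, 0, 0, 0, 0, 0], [0, 0, 0, 0, 0, 0], [0, 0, 0, 0, 0, 0], [0, 0, 0, 0, 0, 0]]], "fingers": 0.35}}

```text
time: 10.73
tool_pos: [605.7, -265.8, 89.3]
tcp_rot: [-180.0, 0.0, 150.5]
ft_force: [-2.5, 1.7, 6.1]
finger_gap: 43.2
grip_force: 62.3
```

{"fn": "step_arm", "kwargs": {"targets": [[[0, 0, 10, 0, 0, 0], [0, 0, 25, 0, 0, 0], [0, 0, 45, 0, 0, 0], [0, 0, 70, 0, 0, 0], [0, 0, 95, 0, 0, 0], [0, 0, 110, 0, 0, 0], [0, 0, 110, 0, 0, 0], [0, 0, 110, 0, 0, 0], [0, 0, 110, 0, 0, 0]]]}}

```text
time: 11.48
tool_pos: [605.1, -265.5, 197.6]
tcp_rot: [-180.0, -0.1, 150.5]
ft_force: [-0.3, 0.5, -1.7]
finger_gap: 42.9
grip_force: 61.8
```

```bash
python3 - <<'E'
from h import *
s=snap('wrist','w6'); t=r.sense(); print(t['tool_pos'],t['finger_gap'],t['time']); cv2.imwrite('pics/w6.png',s['img'])
E
```

```text
[ 604.68760315 -265.28496882  196.78548045] 42.846776153926086 11.5333
```

View pics/w6.png

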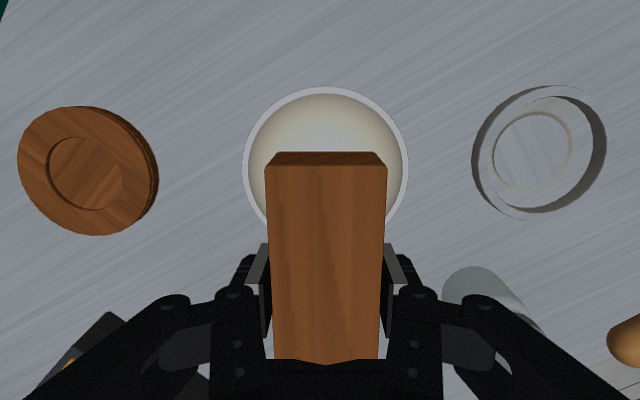

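The block is still held: 0.35 is narrower than 43 mm, so I need a negative value. The view also gives a better fix of the cloche and of the lid near (539,152).

```bash
cat > m5.py <<'E'
from fit import *
s=load('w6')
for rr in (73,74,77,78,79): print(rr,fit(s,lambda p:circ(*p,rr,0),(605,-265),8))
def lid(n,p):
    Rr,h=LID[n]; return np.vstack([circ(*p,Rr,h),circ(*p,Rr-8,h-16),circ(*p,32,26)])
for n in LID: print(n,fit(s,lambda p:lid(n,p),(669,-99)))
print(fit(s,stand,(495,-453)), fit(s,lambda p:circ(*p,34,18),(495,-453)))
E
python3 m5.py
```

```text
73 (array([ 605.18760482, -265.32746057]), np.float64(44.71533966064453))
74 (array([ 606.01740067, -265.79271112]), np.float64(44.11226272583008))
77 (array([ 609.50814198, -267.36379882]), np.float64(37.152854919433594))
78 (array([ 604.97400741, -265.33654131]), np.float64(43.321311950683594))
79 (array([ 605.79595605, -265.77484938]), np.float64(43.3813362121582))
1 (array([671.49417389, -99.70476412]), np.float64(29.491249084472656))
2 (array([671.9907263 , -95.92684827]), np.float64(31.891124725341797))
3 (array([671.0784874 , -99.91830596]), np.float64(42.007537841796875))
4 (array([ 662.27413788, -108.09505148]), np.float64(31.16122055053711))
5 (array([673.06575147, -95.15511366]), np.float64(30.586374282836914))
(array([ 495.61470943, -453.21452463]), np.float64(55.546722412109375)) (array([ 495.01377502, -452.8040174 ]), np.float64(42.85520935058594))
```

{"fn": "step_arm", "kwargs": {"targets": [[[0, 0, -15, 0, 0, 0], [0, 0, -35, 0, 0, 0], [0, 0, -55, 0, 0, 0], [0, 0, -75, 0, 0, 0], [0, 0, -90, 0, 0, 0], [0, 0, -102, 0, 0, 0], [0, 0, -106, 0, 0, 0], [0, 0, -107, 0, 0, 0], [0, 0, -107, 0, 0, 0], [0, 0, -107, 0, 0, 0]]]}}

```text
time: 12.37
tool_pos: [606.2, -266.1, 92.6]
tcp_rot: [180.0, 0.1, 150.5]
ft_force: [-0.2, 0.1, -1.3]
finger_gap: 42.8
grip_force: 61.8
```

{"fn": "step_arm", "kwargs": {"targets": [[[0, -0.5, -1, 0, 0, 0], [0, -0.5, -2.2, 0, 0, 0], [0, -0.5, -2.2, 0, 0, 0], [0, -0.5, -2.2, 0, 0, 0], [0, -0.5, -2.2, 0, 0, 0]]]}}

```text
time: 12.78
tool_pos: [605.5, -266.2, 89.5]
tcp_rot: [-180.0, 0.0, 150.5]
ft_force: [-0.3, -0.1, -0.3]
finger_gap: 42.9
grip_force: 61.8
```

{"fn": "step_arm", "kwargs": {"targets": [[[0, 0, 0, 0, 0, 0], [0, 0, 0, 0, 0, 0], [0, 0, 0, 0, 0, 0], [0, 0, 0, 0, 0, 0]]], "fingers": -0.4}}

```text
time: 13.12
tool_pos: [605.6, -266.2, 89.5]
tcp_rot: [180.0, 0.0, 150.5]
ft_force: [0.2, -0.2, -0.5]
finger_gap: 59.6
grip_force: 0.0
```

{"fn": "step_arm", "kwargs": {"targets": [[[0, 0, 0, 0, 0, 0], [0, 0, 8, 0, 0, 0], [0, 0, 20, 0, 0, 0], [0, 0, 40, 0, 0, 0], [0, 0, 60, 0, 0, 0], [0, 0, 90, 0, 0, 0], [0, 0, 110, 0, 0, 0], [0, 0, 120, 0, 0, 0], [0, 0, 120, 0, 0, 0], [0, 0, 120, 0, 0, 0], [0, 0, 120, 0, 0, 0]]]}}

```text
time: 14.03
tool_pos: [604.8, -265.8, 207.6]
tcp_rot: [-180.0, -0.1, 150.5]
ft_force: [0.4, -1.1, -1.1]
finger_gap: 59.9
grip_force: 0.0
```

```bash
cat > m6.py <<'E'
from fit import *
s=snap('wrist','w7'); t=r.sense(); print(t['tool_pos'],t['finger_gap'],t['time'])
print(fit(s,lambda p:block(p,92),(605,-265,-29.5),12))
for rr in (73,78): print(rr,fit(s,lambda p:circ(*p,rr,0),(605,-265),8))
cv2.imwrite('pics/w7c.png',s['img'])
E
python3 m6.py
```

```text
[ 604.53737477 -265.70241079  207.08466804] 59.30810968167046 14.0833
(array([ 603.99873611, -264.26863706,  -29.56328615]), np.float64(57.0377082824707))
73 (array([ 605.31996092, -265.40029288]), np.float64(51.999664306640625))
78 (array([ 605.22989483, -265.33490277]), np.float64(49.58707046508789))
```

View pics/w7c.png

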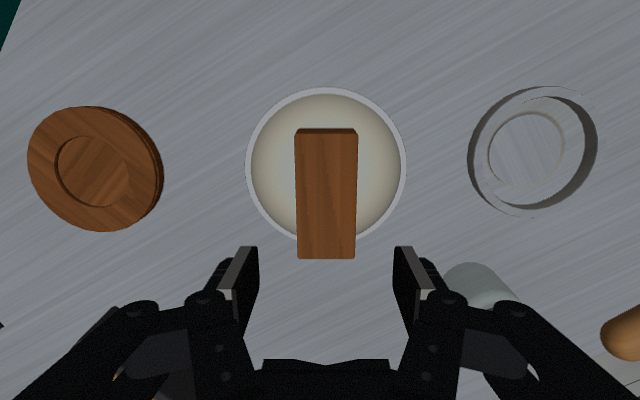

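Block1 sits centred on cloche2 within about 1.7 mm and is level. Now block2.

{"fn": "step_arm", "kwargs": {"targets": [[[-10, 0, 0, 0, 0, -0.12], [-30, 0, 0, 0, 0, -0.24], [-50, 0, 0, 0, 0, -0.36], [-75, 0, 0, 0, 0, -0.48], [-100, 0, -5, 0, 0, -0.6], [-125, 0, -10, 0, 0, -0.72], [-150, 0, -15, 0, 0, -0.84], [-175, -1, -20, 0, 0, -0.96], [-200, -1, -25, 0, 0, -1.08], [-220, -1, -30, 0, 0, -1.2], [-230, -1, -35, 0, 0, -1.32], [-240, -1, -40, 0, 0, -1.44]]], "fingers": -1}}

```text
time: 15.08
tool_pos: [363.7, -266.5, 167.4]
tcp_rot: [-179.8, -0.1, 67.6]
ft_force: [0.3, -0.1, 1.5]
finger_gap: 85.0
grip_force: 0.0
```

{"fn": "step_arm", "kwargs": {"targets": [[[0, 0, 0, 0, 0, -0.12], [0, 0, 0, 0, 0, -0.24], [0, 0, 0, 0, 0, -0.2687], [0, 0, 0, 0, 0, -0.2687], [0, 0, 0, 0, 0, -0.2687], [0, 0, 0, 0, 0, -0.2687]]]}}

```text
time: 15.58
tool_pos: [365.2, -266.8, 168.5]
tcp_rot: [-179.9, -0.0, 52.7]
ft_force: [-0.6, 0.1, 0.1]
finger_gap: 85.5
grip_force: 0.0
```

```bash
cat > m7.py <<'E'
from fit import *
s=snap('wrist','w8'); t=r.sense(); print(t['tool_pos'],t['tcp_rot'],t['finger_gap'],t['time'])
print(fit(s,lambda p:block(p,32),(365.3,-267.3,52.6),40))
E
python3 m7.py
```

```text
[ 365.29931461 -266.93627264  168.77581381] [-1.79936640e+02 -7.25230288e-03  5.26546501e+01] 85.58257924617254 15.6333
(array([ 364.77413684, -266.96131695,   52.71227398]), np.float64(59.03606033325195))
```

{"fn": "step_arm", "kwargs": {"targets": [[[-0.5, 0, -20, 0, 0, 0], [-0.5, 0, -40, 0, 0, 0], [-0.5, 0, -60, 0, 0, 0], [-0.5, 0, -80, 0, 0, 0], [-0.5, 0, -100, 0, 0, 0], [-0.5, 0, -120, 0, 0, 0], [-0.5, 0, -133, 0, 0, 0], [-0.5, 0, -141, 0, 0, 0], [-0.5, 0, -141, 0, 0, 0], [-0.5, 0, -141, 0, 0, 0], [-0.5, 0, -141, 0, 0, 0]]]}}

```text
time: 16.55
tool_pos: [365.7, -267.8, 29.4]
tcp_rot: [179.9, 0.0, 52.6]
ft_force: [-0.1, 0.4, 0.9]
finger_gap: 85.7
grip_force: 0.0
```

{"fn": "step_arm", "kwargs": {"targets": [[[0, 0, 0, 0, 0, 0], [0, 0, 0, 0, 0, 0], [0, 0, 0, 0, 0, 0], [0, 0, 0, 0, 0, 0], [0, 0, 0, 0, 0, 0], [0, 0, 0, 0, 0, 0], [0, 0, 0, 0, 0, 0], [0, 0, 0, 0, 0, 0], [0, 0, 0, 0, 0, 0], [0, 0, 0, 0, 0, 0]]], "fingers": 1, "newtons": 60}}

```text
time: 17.38
tool_pos: [365.6, -267.7, 29.2]
tcp_rot: [179.9, 0.0, 52.6]
ft_force: [-0.4, -0.6, 6.3]
finger_gap: 42.9
grip_force: 62.1
```

{"fn": "step_arm", "kwargs": {"targets": [[[0, 0, 10, 0, 0, 0], [0, 0, 20, 0, 0, 0], [0, 0, 40, 0, 0, 0], [0, 0, 60, 0, 0, 0], [0, 0, 80, 0, 0, 0], [0, 0, 100, 0, 0, 0], [0, 0, 115, 0, 0, 0], [0, 0, 125, 0, 0, 0], [0, 0, 130, 0, 0, 0], [0, 0, 130, 0, 0, 0], [0, 0, 130, 0, 0, 0], [0, 0, 130, 0, 0, 0]]]}}

```text
time: 18.38
tool_pos: [364.4, -266.7, 157.2]
tcp_rot: [-179.9, -0.0, 52.6]
ft_force: [-1.1, -0.5, -1.5]
finger_gap: 43.0
grip_force: 61.3
```

{"fn": "step_arm", "kwargs": {"targets": [[[8, 11, 5, 0, 0, 0], [24, 32, 10, 0, 0, 0], [45, 60, 15, 0, 0, 0], [68, 91, 15, 0, 0, 0], [91, 122, 15, 0, 0, 0], [114, 153, 15, 0, 0, 0], [137, 184, 15, 0, 0, 0], [160, 215, 15, 0, 0, 0], [183, 246, 15, 0, 0, 0], [206, 276, 15, 0, 0, 0], [229, 307, 15, 0, 0, 0], [250, 335, 15, 0, 0, 0]]]}}

```text
time: 19.38
tool_pos: [615.2, 70.0, 171.5]
tcp_rot: [-179.9, 0.1, 52.6]
ft_force: [0.1, -1.1, -0.2]
finger_gap: 43.2
grip_force: 61.3
```

{"fn": "step_arm", "kwargs": {"targets": [[[17, 23, 0, 0, 0, 0], [28, 38, 0, 0, 0, 0], [34, 45.7, 0, 0, 0, 0], [34, 45.7, 0, 0, 0, 0], [34, 45.7, 0, 0, 0, 0], [34, 45.7, 0, 0, 0, 0], [34, 45.7, 0, 0, 0, 0]]]}}

```text
time: 19.97
tool_pos: [648.5, 112.1, 173.3]
tcp_rot: [-180.0, 0.0, 52.5]
ft_force: [-0.0, -0.1, -1.7]
finger_gap: 42.9
grip_force: 61.2
```

```bash
cat > m8.py <<'E'
from fit import *
s=snap('wrist','w9'); t=r.sense(); print(t['tool_pos'],t['tcp_rot'],t['finger_gap'],t['time'])
for rr in (73,73.5,78,78.5): print(rr,fit(s,lambda p:circ(*p,rr,0),(648,113),8))
zt=t['tool_pos'][2]+4
print(fit(s,lambda p:block(p,zt)[np.r_[0:80,80:120]],(*t['tool_pos'][:2],52.6),8))
P=px2w(s,[(265,166),(387,166)],zt); u=np.array([np.cos(np.radians(52.6)),np.sin(np.radians(52.6))]); print((P[:,:2]-t['tool_pos'][:2])@np.c_[u,[-u[1],u[0]]])
w6=load('w6'); cv2.imwrite('pics/o9.png',s['img'])
E
python3 m8.py
```

```text
[648.58693678 112.2356163  173.44331704] [-1.79996447e+02  1.82235860e-02  5.24977323e+01] 42.937046550225794 20.0167
73 (array([646.51392523, 112.75386818]), np.float64(45.38454818725586))
73.5 (array([646.22215041, 112.39685869]), np.float64(46.364158630371094))
78 (array([646.52787233, 112.93862963]), np.float64(43.70497131347656))
78.5 (array([646.3305245 , 112.56848833]), np.float64(45.78438949584961))
(array([649.34448957, 111.30152422,  52.41909023]), np.float64(43.05618667602539))
[[ 49.88512333  20.42330971]
 [ 49.79490031 -21.48002188]]
```

View pics/o9.png

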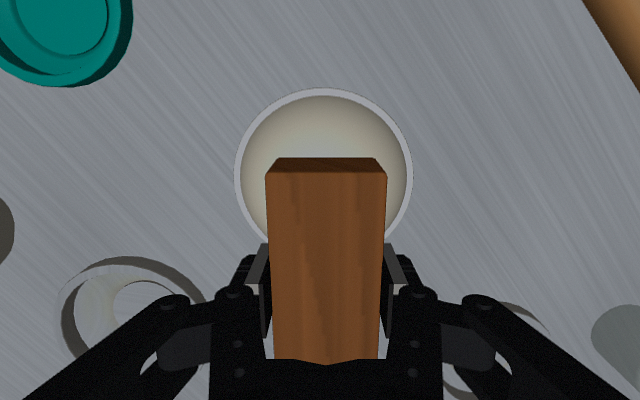

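{"fn": "step_arm", "kwargs": {"targets": [[[-3.4, 0, -12, 0, 0, 0], [-3.4, 0, -28, 0, 0, 0], [-3.4, 0, -44, 0, 0, 0], [-3.4, 0, -58, 0, 0, 0], [-3.4, 0, -70, 0, 0, 0], [-3.4, 0, -78, 0, 0, 0], [-3.4, 0, -82, 0, 0, 0], [-3.4, 0, -82, 0, 0, 0], [-3.4, 0, -82, 0, 0, 0], [-3.4, 0, -82, 0, 0, 0], [-3.4, 0, -82, 0, 0, 0]]]}}

```text
time: 20.93
tool_pos: [646.3, 113.6, 92.5]
tcp_rot: [179.9, -0.1, 52.6]
ft_force: [-0.0, 0.6, -1.4]
finger_gap: 43.0
grip_force: 61.4
```

{"fn": "step_arm", "kwargs": {"targets": [[[0, 0, -1, 0, 0, 0], [0, 0, -2, 0, 0, 0], [0, 0, -2, 0, 0, 0], [0, 0, -2, 0, 0, 0], [0, 0, -2, 0, 0, 0]]]}}

```text
time: 21.35
tool_pos: [645.6, 113.5, 89.4]
tcp_rot: [-180.0, 0.0, 52.6]
ft_force: [0.1, -0.0, -0.8]
finger_gap: 42.8
grip_force: 61.4
```

Not touching yet, within a fraction of a millimetre; lower 0.5 mm and release.

{"fn": "step_arm", "kwargs": {"targets": [[[0, 0, -0.5, 0, 0, 0], [0, 0, -0.5, 0, 0, 0], [0, 0, -0.5, 0, 0, 0]]]}}

```text
time: 21.6
tool_pos: [645.7, 113.5, 89.2]
tcp_rot: [180.0, -0.0, 52.6]
ft_force: [-2.3, 0.4, 2.1]
finger_gap: 42.8
grip_force: 61.7
```

{"fn": "step_arm", "kwargs": {"targets": [[[0, 0, 0, 0, 0, 0], [0, 0, 0, 0, 0, 0], [0, 0, 0, 0, 0, 0], [0, 0, 0, 0, 0, 0], [0, 0, 0, 0, 0, 0]]], "fingers": -0.4}}

```text
time: 22.02
tool_pos: [645.6, 113.5, 88.9]
tcp_rot: [180.0, -0.0, 52.6]
ft_force: [0.4, -0.3, 0.4]
finger_gap: 59.9
grip_force: 0.0
```

{"fn": "step_arm", "kwargs": {"targets": [[[0, 0, 8, 0, 0, 0], [0, 0, 20, 0, 0, 0], [0, 0, 40, 0, 0, 0], [0, 0, 60, 0, 0, 0], [0, 0, 90, 0, 0, 0], [0, 0, 110, 0, 0, 0], [0, 0, 120, 0, 0, 0], [0, 0, 120, 0, 0, 0], [0, 0, 120, 0, 0, 0], [0, 0, 120, 0, 0, 0]]]}}

```text
time: 22.85
tool_pos: [644.8, 113.4, 207.1]
tcp_rot: [-179.9, 0.1, 52.6]
ft_force: [-0.2, -0.4, 0.2]
finger_gap: 59.5
grip_force: 0.0
```

```bash
cat > m9.py <<'E'
from fit import *
s=snap('wrist','w10'); t=r.sense(); print(t['tool_pos'],t['tcp_rot'],t['finger_gap'],t['time'])
print(fit(s,lambda p:block(p,92),(646,112.7,52.6),12))
for rr in (73,78,78.5): print(rr,fit(s,lambda p:circ(*p,rr,0),(647,113),8))
E
python3 m9.py
```

```text
[644.52238802 113.37521953 206.59843303] [-1.79857187e+02  1.32655547e-01  5.25741682e+01] 59.489475478175855 22.9
(array([646.32058621, 114.45035711,  52.58596487]), np.float64(56.586204528808594))
73 (array([646.56189419, 112.54990577]), np.float64(52.14287567138672))
78 (array([646.5998856 , 112.72888306]), np.float64(49.87177658081055))
78.5 (array([646.42911494, 112.57016681]), np.float64(51.15293884277344))
```

Both blocks are placed within about 2 mm of the crowns. Now lid1: move to its near (-x) rim and refine its position.

{"fn": "step_arm", "kwargs": {"targets": [[[-12, 0, 0, 0, 0, 0.06], [-40, 1, 0, 0, 0, 0.12], [-70, 1, 0, 0, 0, 0.2], [-100, 2, 0, 0, 0, 0.3], [-130, 2, 0, 0, 0, 0.4], [-160, 3, 0, 0, 0, 0.5], [-190, 3, 0, 0, 0, 0.6], [-220, 4, 0, 0, 0, 0.653], [-245, 4, 0, 0, 0, 0.653], [-256.6, 3.9, 0, 0, 0, 0.653], [-256.6, 3.9, 0, 0, 0, 0.653], [-256.6, 3.9, 0, 0, 0, 0.653]]], "fingers": 0.435}}

```text
time: 23.9
tool_pos: [388.5, 117.4, 208.0]
tcp_rot: [-180.0, 0.0, 90.0]
ft_force: [0.4, -0.8, 0.1]
finger_gap: 24.1
grip_force: 0.0
```

{"fn": "step_arm", "kwargs": {"targets": [[[0, 0, 0, 0, 0, 0], [0, 0, 0, 0, 0, 0], [0, 0, 0, 0, 0, 0]]]}}

```text
time: 24.15
tool_pos: [389.5, 117.3, 208.6]
tcp_rot: [-180.0, 0.0, 90.0]
ft_force: [0.3, 0.3, 0.3]
finger_gap: 24.1
grip_force: 0.0
```

```bash
cat > lidfit.py <<'E'
from fit import *
def lidm(n,p,z0=0):
    Rr,h=LID[n]; return np.vstack([circ(*p,Rr,h+z0),circ(*p,Rr-8,h-16+z0),circ(*p,32,26+z0)])
def look(f,n,p0,span=14,z0=0,save=None):
    s=snap('wrist',f); t=r.sense(); print(t['tool_pos'].round(1),t['tcp_rot'].round(2),round(t['finger_gap'],1),round(t['time'],2))
    p,q=fit(s,lambda p:lidm(n,p,z0),p0,span); print(n,p.round(1),q); 
    print('floor',fit(s,lambda q:circ(*q,32,26+z0),p,6))
    if save:
        im=s['img'].copy(); draw(s,im,lidm(n,p,z0),1); cv2.imwrite(f'pics/{save}.png',im)
E
python3 -c "
from lidfit import *
look('w11',1,(450,117),save='o11')"
```

```text
[389.4 117.3 208.6] [-1.7996e+02  1.0000e-02  8.9970e+01] 24.2 24.2
1 [449.6 117. ] 36.60442352294922
floor (array([449.28887271, 117.11215278]), np.float64(30.070531845092773))
```

View pics/o11.png

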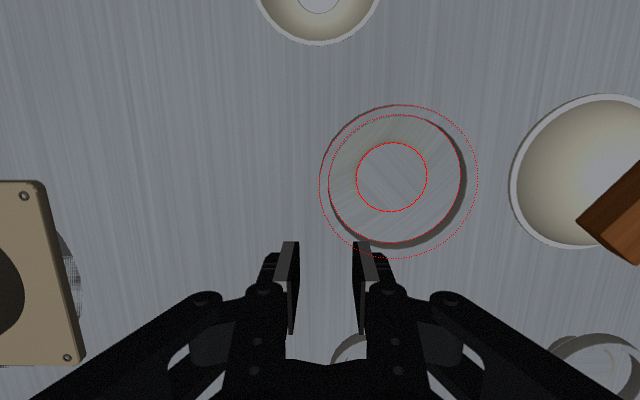

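The overlay matches lid1, centre (449.5,117). Descend over its -x rim.

{"fn": "step_arm", "kwargs": {"targets": [[[-0.5, -0.4, -20, 0, 0, 0], [-0.5, -0.4, -45, 0, 0, 0], [-0.5, -0.4, -70, 0, 0, 0], [-0.5, -0.4, -95, 0, 0, 0], [-0.5, -0.4, -115, 0, 0, 0], [-0.5, -0.4, -128, 0, 0, 0], [-0.5, -0.4, -133, 0, 0, 0], [-0.5, -0.4, -136, 0, 0, 0], [-0.5, -0.4, -136, 0, 0, 0], [-0.5, -0.4, -136, 0, 0, 0]]]}}

```text
time: 25.03
tool_pos: [389.3, 117.1, 73.8]
tcp_rot: [179.9, -0.0, 90.0]
ft_force: [-0.3, -1.5, 0.5]
finger_gap: 24.1
grip_force: 0.0
```

{"fn": "step_arm", "kwargs": {"targets": [[[0, 0, -2, 0, 0, 0], [0, 0, -4, 0, 0, 0], [0, 0, -6, 0, 0, 0], [0, 0, -8, 0, 0, 0], [0, 0, -8, 0, 0, 0], [0, 0, -8, 0, 0, 0]]]}}

```text
time: 25.53
tool_pos: [388.4, 117.0, 64.8]
tcp_rot: [-180.0, 0.0, 90.0]
ft_force: [0.7, 0.2, 0.6]
finger_gap: 24.2
grip_force: 0.0
```

{"fn": "step_arm", "kwargs": {"targets": [[[0, 0, 0, 0, 0, 0], [0, 0, 0, 0, 0, 0], [0, 0, 0, 0, 0, 0], [0, 0, 0, 0, 0, 0], [0, 0, 0, 0, 0, 0], [0, 0, 0, 0, 0, 0], [0, 0, 0, 0, 0, 0]]], "fingers": 1, "newtons": 60}}

```text
time: 26.12
tool_pos: [388.6, 117.0, 65.0]
tcp_rot: [180.0, -0.0, 90.0]
ft_force: [-0.8, 0.0, 1.7]
finger_gap: 6.8
grip_force: 56.9
```

{"fn": "step_arm", "kwargs": {"targets": [[[0, 0, 4, 0, 0, 0], [0, 0, 10, 0, 0, 0], [0, 0, 20, 0, 0, 0], [0, 0, 32, 0, 0, 0], [0, 0, 46, 0, 0, 0], [0, 0, 60, 0, 0, 0], [0, 0, 74, 0, 0, 0], [0, 0, 88, 0, 0, 0], [0, 0, 98, 0, 0, 0], [0, 0, 103, 0, 0, 0], [0, 0, 105, 0, 0, 0], [0, 0, 105, 0, 0, 0]]]}}

```text
time: 27.12
tool_pos: [388.7, 117.0, 170.2]
tcp_rot: [180.0, -0.0, 90.0]
ft_force: [0.1, 0.9, -1.1]
finger_gap: 6.7
grip_force: 56.8
```

```bash
python3 -c "
from lidfit import *
look('w12',1,(449.5,117),z0=105,save='o12')
t=r.sense();print(t['wrist_torque'],t['ft_force'])"
```

```text
[388.3 116.9 169.5] [-179.97    0.     89.99] 6.6 27.17
1 [450.5 115.7] 31.31145477294922
floor (array([450.29970558, 115.85547167]), np.float64(33.10060119628906))
[ 0.01110409  0.04386557 -0.0301302 ] [ 0.06503094 -1.34317534 -2.23730023]
```

{"fn": "step_arm", "kwargs": {"targets": [[[0, -8, 3, 0, 0, 0], [1, -22, 8, 0, 0, 0], [3, -42, 10, 0, 0, 0], [5, -66, 10, 0, 0, 0], [7, -94, 10, 0, 0, 0], [10, -124, 10, 0, 0, 0], [12, -156, 10, 0, 0, 0], [15, -188, 10, 0, 0, 0], [18, -220, 10, 0, 0, 0], [20, -252, 10, 0, 0, 0], [23, -284, 10, 0, 0, 0], [25, -316, 10, 0, 0, 0]]]}}

```text
time: 28.17
tool_pos: [412.6, -201.0, 179.2]
tcp_rot: [-179.9, -0.0, 90.0]
ft_force: [0.4, 0.3, -1.0]
finger_gap: 6.7
grip_force: 56.9
```

{"fn": "step_arm", "kwargs": {"targets": [[[2, -32, 0, 0, 0, 0], [5, -64, 0, 0, 0, 0], [7, -96, 0, 0, 0, 0], [10, -128, 0, 0, 0, 0], [12, -158, 0, 0, 0, 0], [14, -186, 0, 0, 0, 0], [16, -210, 0, 0, 0, 0], [18, -230, 0, 0, 0, 0], [19, -244, 0, 0, 0, 0], [20, -253.5, 0, 0, 0, 0], [20, -253.5, 0, 0, 0, 0], [20, -253.5, 0, 0, 0, 0]]]}}

```text
time: 29.17
tool_pos: [432.9, -452.3, 179.1]
tcp_rot: [-179.9, -0.1, 90.0]
ft_force: [0.3, 0.4, -1.9]
finger_gap: 6.5
grip_force: 56.9
```

{"fn": "step_arm", "kwargs": {"targets": [[[0, 0, 0, 0, 0, 0], [0, 0, 0, 0, 0, 0], [0, 0, 0, 0, 0, 0], [0, 0, 0, 0, 0, 0]]]}}

```text
time: 29.5
tool_pos: [433.7, -451.9, 180.1]
tcp_rot: [180.0, 0.0, 90.0]
ft_force: [-0.1, 0.6, -1.0]
finger_gap: 6.7
grip_force: 56.9
```

```bash
python3 -c "
from lidfit import *
look('w13',1,(495.2,-453),z0=115,save='o13')
s=load('w13'); print(fit(s,stand,(495,-453)))"
```

```text
[ 433.7 -452.   180.1] [1.7999e+02 1.0000e-02 9.0030e+01] 6.4 29.55
1 [ 495.3 -453.1] 31.017803192138672
floor (array([ 495.21057729, -452.94617516]), np.float64(33.483638763427734))
(array([ 494.88181245, -453.23994482]), np.float64(30.896413803100586))
```

Lid1 (495.3,-453.1) is aligned over the stand (494.9,-453.2). Lowering.

{"fn": "step_arm", "kwargs": {"targets": [[[0, 0, -10, 0, 0, 0], [0, 0, -25, 0, 0, 0], [0, 0, -42, 0, 0, 0], [0, 0, -60, 0, 0, 0], [0, 0, -76, 0, 0, 0], [0, 0, -88, 0, 0, 0], [0, 0, -95, 0, 0, 0], [0, 0, -98, 0, 0, 0], [0, 0, -100, 0, 0, 0], [0, 0, -101, 0, 0, 0], [0, 0, -101, 0, 0, 0], [0, 0, -101, 0, 0, 0]]]}}

```text
time: 30.55
tool_pos: [434.0, -453.0, 79.9]
tcp_rot: [179.9, 0.1, 90.0]
ft_force: [-0.9, 0.5, -0.3]
finger_gap: 6.6
grip_force: 57.0
```

{"fn": "step_arm", "kwargs": {"targets": [[[0, 0, -1, 0, 0, 0], [0, 0, -1.5, 0, 0, 0], [0, 0, -2, 0, 0, 0], [0, 0, -2, 0, 0, 0]]]}}

```text
time: 30.88
tool_pos: [433.6, -452.7, 77.1]
tcp_rot: [180.0, 0.0, 90.0]
ft_force: [-0.1, 0.7, -0.5]
finger_gap: 6.9
grip_force: 56.9
```

Release (small opening), rise, and look; then fetch lid3 via the same tooling.

{"fn": "step_arm", "kwargs": {"targets": [[[0, 0, -0.5, 0, 0, 0], [0, 0, -0.5, 0, 0, 0]]]}}

```text
time: 31.05
tool_pos: [433.4, -452.8, 76.9]
tcp_rot: [-180.0, 0.0, 90.0]
ft_force: [-3.5, 1.0, 3.2]
finger_gap: 6.4
grip_force: 57.4
```

{"fn": "step_arm", "kwargs": {"targets": [[[0, 0, 0, 0, 0, 0], [0, 0, 0, 0, 0, 0], [0, 0, 0, 0, 0, 0], [0, 0, 0, 0, 0, 0]]], "fingers": 0.435}}

```text
time: 31.38
tool_pos: [433.6, -452.4, 76.3]
tcp_rot: [180.0, -0.0, 90.0]
ft_force: [-0.2, -0.7, 0.0]
finger_gap: 24.2
grip_force: 0.0
```

{"fn": "step_arm", "kwargs": {"targets": [[[0, 0, 10, 0, 0, 0], [0, 0, 30, 0, 0, 0], [0, 0, 55, 0, 0, 0], [0, 0, 80, 0, 0, 0], [0, 0, 110, 0, 0, 0], [0, 0, 130, 0, 0, 0], [0, 0, 130, 0, 0, 0], [0, 0, 130, 0, 0, 0], [0, 0, 130, 0, 0, 0], [0, 0, 130, 0, 0, 0]]]}}

```text
time: 32.22
tool_pos: [433.0, -451.8, 204.9]
tcp_rot: [-179.9, -0.1, 90.0]
ft_force: [-0.9, 1.0, 0.0]
finger_gap: 24.2
grip_force: 0.0
```

```bash
python3 -c "
from lidfit import *
look('w14',1,(495.2,-453),z0=12,save='o14')
s=load('w14'); print(fit(s,stand,(495,-453)))"
```

```text
[ 432.9 -451.7  204.6] [-1.799e+02 -1.300e-01  8.999e+01] 24.1 32.27
1 [ 496.  -454.2] 36.5377197265625
floor (array([ 495.64896641, -454.0142222 ]), np.float64(30.999040603637695))
(array([ 514.20393581, -474.52351082]), np.float64(30.705732345581055))
```

{"fn": "step_arm", "kwargs": {"targets": [[[10, 18, 0, 0, 0, 0], [28, 53, 0, 0, 0, 0], [46, 88, 0, 0, 0, 0], [64, 122, 0, 0, 0, 0], [82, 156, 0, 0, 0, 0], [100, 190, 0, 0, 0, 0], [118, 224, 0, 0, 0, 0], [136, 258, 0, 0, 0, 0], [154, 292, 0, 0, 0, 0], [170, 322, 0, 0, 0, 0], [182, 344, 0, 0, 0, 0], [186.5, 352.5, 0, 0, 0, 0]]]}}

```text
time: 33.27
tool_pos: [620.6, -96.2, 204.9]
tcp_rot: [-179.9, -0.1, 90.2]
ft_force: [0.7, 0.4, -0.7]
finger_gap: 24.0
grip_force: 0.0
```

{"fn": "step_arm", "kwargs": {"targets": [[[0, 0, 0, 0, 0, 0], [0, 0, 0, 0, 0, 0], [0, 0, 0, 0, 0, 0], [0, 0, 0, 0, 0, 0], [0, 0, 0, 0, 0, 0]]]}}

```text
time: 33.68
tool_pos: [619.5, -101.5, 206.4]
tcp_rot: [-180.0, 0.0, 89.9]
ft_force: [0.2, -0.0, -0.0]
finger_gap: 24.5
grip_force: 0.0
```

```bash
python3 -c "
from lidfit import *
look('w15',3,(671,-100),save='o15')
s=load('w15')
for n in LID: print(n,fit(s,lambda p:lidm(n,p),(671,-100),8))
print(fit(s,lambda p:lidm(4,p),(445,-88),12))"
```

```text
[ 619.6 -101.3  206.5] [1.800e+02 1.000e-02 8.989e+01] 24.2 33.73
3 [ 671.5 -100.1] 42.09373474121094
floor (array([671.31104372, -99.8233426 ]), np.float64(45.71152877807617))
1 (array([ 671.66640185, -100.47937931]), np.float64(27.234403610229492))
2 (array([670.98243705, -99.46531083]), np.float64(31.601848602294922))
3 (array([ 671.48110811, -100.12774109]), np.float64(42.09373474121094))
4 (array([669.3041947 , -96.70204563]), np.float64(30.49114227294922))
5 (array([669.87522037, -97.59219317]), np.float64(35.35916519165039))
(array([444.52434791, -90.25489604]), np.float64(42.27181625366211))
```

{"fn": "step_arm", "kwargs": {"targets": [[[0.4, 0, -20, 0, 0, 0], [0.4, 0, -45, 0, 0, 0], [0.4, 0, -70, 0, 0, 0], [0.4, 0, -95, 0, 0, 0], [0.4, 0, -118, 0, 0, 0], [0.4, 0, -132, 0, 0, 0], [0.4, 0, -138, 0, 0, 0], [0.4, 0, -141, 0, 0, 0], [0.4, 0, -141, 0, 0, 0], [0.4, 0, -141, 0, 0, 0]]]}}

```text
time: 34.57
tool_pos: [621.5, -100.4, 67.0]
tcp_rot: [179.9, 0.0, 90.0]
ft_force: [-0.2, -0.5, 1.1]
finger_gap: 24.4
grip_force: 0.0
```

{"fn": "step_arm", "kwargs": {"targets": [[[0, 0, -2, 0, 0, 0], [0, 0, -4, 0, 0, 0], [0, 0, -6, 0, 0, 0], [0, 0, -7.5, 0, 0, 0], [0, 0, -7.5, 0, 0, 0], [0, 0, -7.5, 0, 0, 0]]]}}

```text
time: 35.07
tool_pos: [620.3, -100.0, 57.7]
tcp_rot: [-180.0, -0.0, 90.0]
ft_force: [0.1, -0.5, 0.2]
finger_gap: 24.1
grip_force: 0.0
```

{"fn": "step_arm", "kwargs": {"targets": [[[0, 0, 0, 0, 0, 0], [0, 0, 0, 0, 0, 0], [0, 0, 0, 0, 0, 0], [0, 0, 0, 0, 0, 0], [0, 0, 0, 0, 0, 0], [0, 0, 0, 0, 0, 0], [0, 0, 0, 0, 0, 0]]], "fingers": 1, "newtons": 60}}

```text
time: 35.65
tool_pos: [620.6, -100.1, 58.1]
tcp_rot: [180.0, 0.0, 90.0]
ft_force: [-0.5, -0.3, 1.7]
finger_gap: 5.0
grip_force: 61.5
```

{"fn": "step_arm", "kwargs": {"targets": [[[0, 0, 4, 0, 0, 0], [0, 0, 10, 0, 0, 0], [0, 0, 20, 0, 0, 0], [0, 0, 34, 0, 0, 0], [0, 0, 50, 0, 0, 0], [0, 0, 68, 0, 0, 0], [0, 0, 86, 0, 0, 0], [0, 0, 104, 0, 0, 0], [0, 0, 120, 0, 0, 0], [0, 0, 132, 0, 0, 0], [0, 0, 138, 0, 0, 0], [0, 0, 140, 0, 0, 0]]]}}

```text
time: 36.65
tool_pos: [621.3, -100.2, 200.2]
tcp_rot: [179.8, 0.0, 90.0]
ft_force: [0.5, -0.0, -1.1]
finger_gap: 5.5
grip_force: 61.2
```

```bash
python3 -c "
from lidfit import *
look('w16',3,(671.5,-100),z0=140,save='o16')
im=cv2.imread('pics/o16.png'); cv2.imwrite('pics/o16c.png',cv2.resize(im[100:340,240:560],None,fx=2.5,fy=2.5,interpolation=2))"
```

```text
[ 620.9 -100.1  199.3] [1.799e+02 2.000e-02 8.999e+01] 5.2 36.7
3 [ 673.5 -102.2] 34.73573684692383
floor (array([ 673.29874516, -102.18640174]), np.float64(44.70228576660156))
```

View pics/o16c.png

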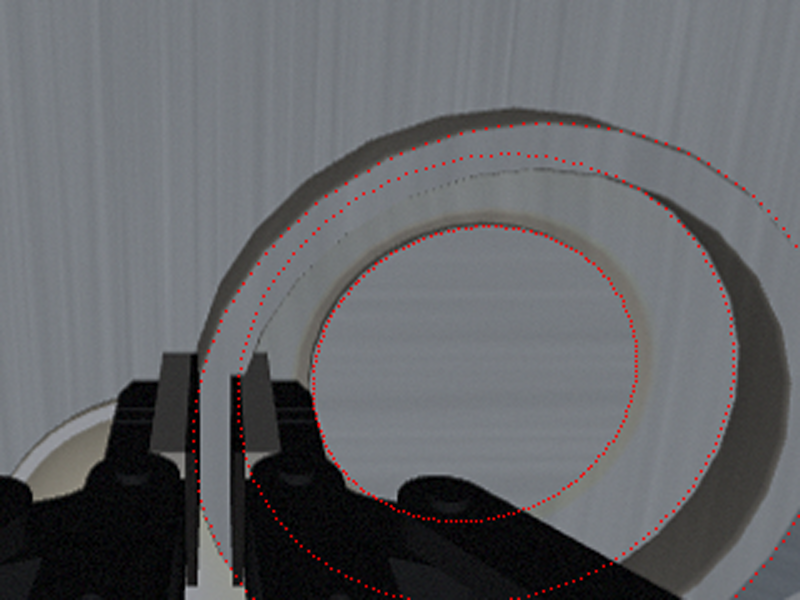

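Held well, level in the pads. Transport to the stack.

{"fn": "step_arm", "kwargs": {"targets": [[[-4, -8, 4, 0, 0, 0], [-11, -22, 8, 0, 0, 0], [-21, -42, 10, 0, 0, 0], [-33, -66, 10, 0, 0, 0], [-46, -92, 10, 0, 0, 0], [-60, -120, 10, 0, 0, 0], [-74, -148, 10, 0, 0, 0], [-88, -176, 10, 0, 0, 0], [-102, -204, 10, 0, 0, 0], [-116, -232, 10, 0, 0, 0], [-130, -260, 10, 0, 0, 0], [-143, -286, 10, 0, 0, 0]]]}}

```text
time: 37.7
tool_pos: [474.8, -388.3, 207.2]
tcp_rot: [-179.9, -0.0, 89.9]
ft_force: [-0.2, 0.8, -1.2]
finger_gap: 5.5
grip_force: 61.1
```

{"fn": "step_arm", "kwargs": {"targets": [[[-12, -24, 0, 0, 0, 0], [-21, -43, 0, 0, 0, 0], [-28, -56, 0, 0, 0, 0], [-32, -64, 0, 0, 0, 0], [-33.3, -67, 0, 0, 0, 0], [-33.3, -67, 0, 0, 0, 0], [-33.3, -67, 0, 0, 0, 0], [-33.3, -67, 0, 0, 0, 0], [-33.3, -67, 0, 0, 0, 0], [-33.3, -67, 0, 0, 0, 0]]]}}

```text
time: 38.53
tool_pos: [444.7, -452.3, 208.0]
tcp_rot: [180.0, -0.0, 90.1]
ft_force: [0.6, 0.3, -1.0]
finger_gap: 5.3
grip_force: 61.2
```

```bash
python3 -c "
from lidfit import *
look('w17',3,(495.8,-454),z0=150,save='o17')
s=load('w17'); print(fit(s,lambda p:circ(*p,65,68.2),(495.8,-454),8))"
```

```text
[ 444.6 -452.4  208. ] [180.     0.    90.05] 5.1 38.58
3 [ 495.8 -453.5] 34.786842346191406
floor (array([ 495.68171139, -453.31825914]), np.float64(43.268348693847656))
(array([ 495.01534121, -453.14776081]), np.float64(30.78707504272461))
```

{"fn": "step_arm", "kwargs": {"targets": [[[0, 0, -10, 0, 0, 0], [0, 0, -25, 0, 0, 0], [0, 0, -45, 0, 0, 0], [0, 0, -65, 0, 0, 0], [0, 0, -83, 0, 0, 0], [0, 0, -96, 0, 0, 0], [0, 0, -103, 0, 0, 0], [0, 0, -107, 0, 0, 0], [0, 0, -109, 0, 0, 0], [0, 0, -110, 0, 0, 0], [0, 0, -110, 0, 0, 0], [0, 0, -110, 0, 0, 0]]]}}

```text
time: 39.58
tool_pos: [444.6, -453.6, 99.1]
tcp_rot: [179.9, 0.1, 90.0]
ft_force: [-0.0, -0.0, -1.9]
finger_gap: 5.2
grip_force: 61.1
```

{"fn": "step_arm", "kwargs": {"targets": [[[0, 0, -0.5, 0, 0, 0], [0, 0, -1, 0, 0, 0], [0, 0, -1.5, 0, 0, 0], [0, 0, -2.3, 0, 0, 0], [0, 0, -2.3, 0, 0, 0], [0, 0, -2.3, 0, 0, 0]]]}}

```text
time: 40.08
tool_pos: [444.2, -453.2, 96.0]
tcp_rot: [180.0, 0.0, 90.0]
ft_force: [-1.6, 1.2, 2.5]
finger_gap: 4.8
grip_force: 61.7
```

{"fn": "step_arm", "kwargs": {"targets": [[[0, 0, 0, 0, 0, 0], [0, 0, 0, 0, 0, 0], [0, 0, 0, 0, 0, 0], [0, 0, 0, 0, 0, 0]]], "fingers": 0.435}}

```text
time: 40.42
tool_pos: [444.1, -453.0, 95.4]
tcp_rot: [180.0, -0.0, 90.0]
ft_force: [-0.1, 0.3, -0.4]
finger_gap: 24.4
grip_force: 0.0
```

{"fn": "step_arm", "kwargs": {"targets": [[[0, 0, 10, 0, 0, 0], [0, 0, 30, 0, 0, 0], [0, 0, 55, 0, 0, 0], [0, 0, 80, 0, 0, 0], [0, 0, 105, 0, 0, 0], [0, 0, 115, 0, 0, 0], [0, 0, 115, 0, 0, 0], [0, 0, 115, 0, 0, 0], [0, 0, 115, 0, 0, 0], [0, 0, 115, 0, 0, 0]]]}}

```text
time: 41.25
tool_pos: [443.3, -452.1, 208.0]
tcp_rot: [-179.9, -0.2, 90.0]
ft_force: [-1.1, -0.4, -0.5]
finger_gap: 24.2
grip_force: 0.0
```

```bash
python3 -c "
from lidfit import *
look('w18',3,(495.8,-454),z0=38,save='o18')
s=load('w18'); print(fit(s,lambda p:circ(*p,65,68.2),(495.8,-454),8))"
```

```text
[ 443.4 -452.2  208.2] [-1.7987e+02 -1.6000e-01  8.9990e+01] 24.2 41.3
3 [ 495.7 -454.8] 42.298274993896484
floor (array([ 495.44755862, -454.38144442]), np.float64(46.56828308105469))
(array([ 496.72535842, -453.93772908]), np.float64(29.772974014282227))
```

{"fn": "step_arm", "kwargs": {"targets": [[[-2, 15, 0, 0, 0, 0], [-6, 48, 0, 0, 0, 0], [-10, 84, 0, 0, 0, 0], [-14, 120, 0, 0, 0, 0], [-19, 156, 0, 0, 0, 0], [-24, 192, 0, 0, 0, 0], [-28, 228, 0, 0, 0, 0], [-33, 264, 0, 0, 0, 0], [-38, 300, 0, 0, 0, 0], [-42, 332, 0, 0, 0, 0], [-44, 354, 0, 0, 0, 0], [-45.6, 363, 0, 0, 0, 0]]]}}

```text
time: 42.3
tool_pos: [397.6, -87.3, 209.5]
tcp_rot: [-179.9, -0.1, 90.1]
ft_force: [1.0, -0.1, -0.5]
finger_gap: 23.6
grip_force: 0.0
```

{"fn": "step_arm", "kwargs": {"targets": [[[0, 0, 0, 0, 0, 0], [0, 0, 0, 0, 0, 0], [0, 0, 0, 0, 0, 0], [0, 0, 0, 0, 0, 0], [0, 0, 0, 0, 0, 0]]]}}

```text
time: 42.72
tool_pos: [398.5, -91.0, 210.4]
tcp_rot: [-180.0, 0.0, 89.9]
ft_force: [0.1, -1.0, 0.1]
finger_gap: 24.4
grip_force: 0.0
```

```bash
python3 -c "
from lidfit import *
look('w19',4,(444.5,-90),save='o19')
s=load('w19')
for n in LID: print(n,fit(s,lambda p:lidm(n,p),(444.5,-90),8))"
```

```text
[398.5 -90.9 210.4] [-179.97   -0.     89.9 ] 24.0 42.77
4 [444.1 -91. ] 40.90401840209961
floor (array([443.71852674, -90.42463126]), np.float64(45.56209182739258))
1 (array([443.75334748, -90.51694862]), np.float64(21.020395278930664))
2 (array([444.48535165, -91.62955209]), np.float64(27.007747650146484))
3 (array([443.42769439, -90.09382855]), np.float64(32.11785888671875))
4 (array([444.06925916, -91.0045333 ]), np.float64(40.90360641479492))
5 (array([441.69748453, -87.79067477]), np.float64(33.75925064086914))
```

{"fn": "step_arm", "kwargs": {"targets": [[[-0.5, -0.5, -20, 0, 0, 0], [-0.5, -0.5, -45, 0, 0, 0], [-0.5, -0.5, -70, 0, 0, 0], [-0.5, -0.5, -95, 0, 0, 0], [-0.5, -0.5, -120, 0, 0, 0], [-0.5, -0.5, -138, 0, 0, 0], [-0.5, -0.5, -145, 0, 0, 0], [-0.5, -0.5, -148, 0, 0, 0], [-0.5, -0.5, -148, 0, 0, 0], [-0.5, -0.5, -148, 0, 0, 0]]]}}

```text
time: 43.6
tool_pos: [398.9, -91.0, 63.7]
tcp_rot: [179.9, 0.0, 90.0]
ft_force: [0.5, 0.5, 0.2]
finger_gap: 24.2
grip_force: 0.0
```

{"fn": "step_arm", "kwargs": {"targets": [[[0, 0, -2, 0, 0, 0], [0, 0, -4, 0, 0, 0], [0, 0, -6, 0, 0, 0], [0, 0, -7.7, 0, 0, 0], [0, 0, -7.7, 0, 0, 0], [0, 0, -7.7, 0, 0, 0]]]}}

```text
time: 44.1
tool_pos: [397.9, -90.5, 54.8]
tcp_rot: [-180.0, -0.0, 90.0]
ft_force: [0.2, 0.7, 0.3]
finger_gap: 24.0
grip_force: 0.0
```

{"fn": "step_arm", "kwargs": {"targets": [[[0, 0, 0, 0, 0, 0], [0, 0, 0, 0, 0, 0], [0, 0, 0, 0, 0, 0], [0, 0, 0, 0, 0, 0], [0, 0, 0, 0, 0, 0], [0, 0, 0, 0, 0, 0], [0, 0, 0, 0, 0, 0]]], "fingers": 1, "newtons": 60}}

```text
time: 44.68
tool_pos: [398.1, -90.5, 55.0]
tcp_rot: [180.0, -0.0, 90.0]
ft_force: [-1.8, 1.1, 2.6]
finger_gap: 7.0
grip_force: 56.8
```

{"fn": "step_arm", "kwargs": {"targets": [[[0, 0, 4, 0, 0, 0], [0, 0, 10, 0, 0, 0], [0, 0, 20, 0, 0, 0], [0, 0, 34, 0, 0, 0], [0, 0, 50, 0, 0, 0], [0, 0, 68, 0, 0, 0], [0, 0, 86, 0, 0, 0], [0, 0, 104, 0, 0, 0], [0, 0, 120, 0, 0, 0], [0, 0, 132, 0, 0, 0], [0, 0, 138, 0, 0, 0], [0, 0, 140, 0, 0, 0]]]}}

```text
time: 45.68
tool_pos: [398.6, -90.7, 196.4]
tcp_rot: [179.9, 0.0, 90.0]
ft_force: [1.6, 0.6, -1.0]
finger_gap: 6.9
grip_force: 56.7
```

{"fn": "step_arm", "kwargs": {"targets": [[[1, -8, 4, 0, 0, 0], [3, -22, 8, 0, 0, 0], [6, -42, 10, 0, 0, 0], [9, -68, 10, 0, 0, 0], [13, -98, 10, 0, 0, 0], [18, -130, 10, 0, 0, 0], [23, -162, 10, 0, 0, 0], [27, -194, 10, 0, 0, 0], [32, -226, 10, 0, 0, 0], [36, -258, 10, 0, 0, 0], [41, -290, 10, 0, 0, 0], [45, -318, 10, 0, 0, 0]]]}}

```text
time: 46.68
tool_pos: [442.1, -410.8, 203.1]
tcp_rot: [-179.9, -0.1, 89.9]
ft_force: [0.6, -0.5, -0.9]
finger_gap: 7.3
grip_force: 56.7
```

{"fn": "step_arm", "kwargs": {"targets": [[[3, -22, 0, 0, 0, 0], [5, -36, 0, 0, 0, 0], [6.3, -45.2, 0, 0, 0, 0], [6.3, -45.2, 0, 0, 0, 0], [6.3, -45.2, 0, 0, 0, 0], [6.3, -45.2, 0, 0, 0, 0], [6.3, -45.2, 0, 0, 0, 0], [6.3, -45.2, 0, 0, 0, 0], [6.3, -45.2, 0, 0, 0, 0]]]}}

```text
time: 47.43
tool_pos: [449.5, -453.1, 205.2]
tcp_rot: [180.0, 0.0, 90.0]
ft_force: [0.2, -0.1, -0.8]
finger_gap: 6.9
grip_force: 56.7
```

```bash
python3 -c "
from lidfit import *
look('w20',4,(495.6,-454),z0=150,save='o20')
s=load('w20'); print(fit(s,lambda p:circ(*p,55,86.9),(495.8,-454),8))"
```

```text
[ 449.5 -453.2  205.2] [1.7999e+02 2.0000e-02 9.0030e+01] 7.1 47.48
4 [ 495.1 -450.3] 29.896190643310547
floor (array([ 497.10969908, -451.12106317]), np.float64(37.896881103515625))
(array([ 494.88613826, -453.0522837 ]), np.float64(34.77863311767578))
```

```bash
python3 -c "
from lidfit import *
s=load('w20')
for dz in(-8,-4,0,4,8):
  for nm,rr,z in(('out',50,45.9),('in',42,45.9),('inb',42,29.9),('fl',32,26)):
    p,q=fit(s,lambda p:circ(*p,rr,z+150+dz),(495.6,-453.5),6); print(dz,nm,p.round(1),round(float(q),1),end=' | ')
  print()
im=s['img'].copy(); draw(s,im,lidm(4,(495.5,-453.5),150),1)
cv2.imwrite('pics/o20c.png',cv2.resize(im[100:340,240:560],None,fx=2.5,fy=2.5,interpolation=2))"
```

```text
-8 out [ 494.5 -452.3] 35.8 | -8 in [ 501.  -455.9] 37.0 | -8 inb [ 494.8 -446.9] 29.2 | -8 fl [ 498.2 -452.9] 37.1 | 
-4 out [ 489.5 -452.3] 28.6 | -4 in [ 498.4 -454.6] 38.6 | -4 inb [ 495. -446.] 27.7 | -4 fl [ 498.3 -452. ] 38.7 | 
0 out [ 494.8 -453.6] 37.6 | 0 in [ 495.5 -453. ] 37.8 | 0 inb [ 495.  -445.1] 27.9 | 0 fl [ 497.1 -451.1] 37.9 | 
4 out [ 491.5 -450.6] 32.6 | 4 in [ 494.9 -454.2] 28.6 | 4 inb [ 503.3 -456.9] 36.0 | 4 fl [ 493.5 -450.8] 40.6 | 
8 out [ 489.  -449.9] 30.9 | 8 in [ 494.9 -453.8] 30.2 | 8 inb [ 501.  -455.9] 37.0 | 8 fl [ 493.6 -449.1] 41.7 |
```

View pics/o20c.png

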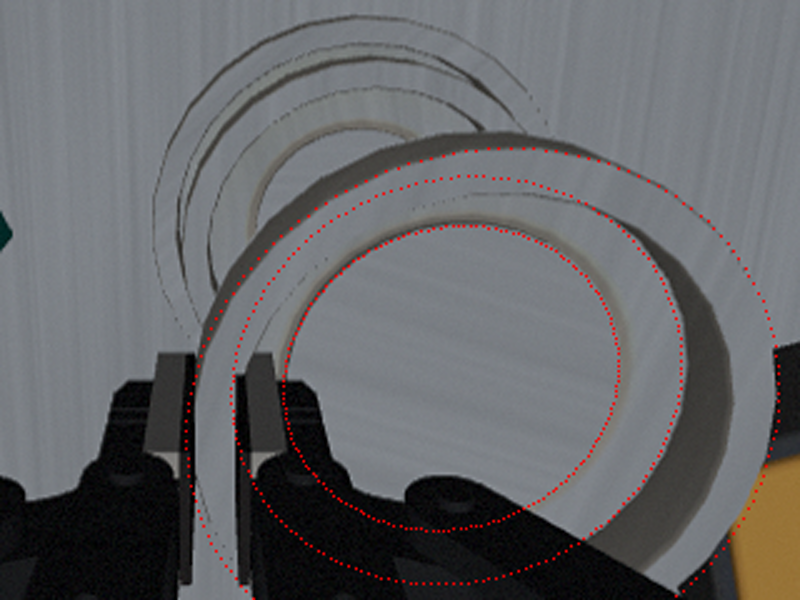

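The overlay at the expected (495.5,-453.5) matches, so the lid hasn't slipped. The two stacked lids are nested below. Lower and place.

{"fn": "step_arm", "kwargs": {"targets": [[[0, -0.5, -10, 0, 0, 0], [0, -0.5, -25, 0, 0, 0], [0, -0.5, -42, 0, 0, 0], [0, -0.5, -57, 0, 0, 0], [0, -0.5, -70, 0, 0, 0], [0, -0.5, -78, 0, 0, 0], [0, -0.5, -82, 0, 0, 0], [0, -0.5, -83.5, 0, 0, 0], [0, -0.5, -83.5, 0, 0, 0], [0, -0.5, -83.5, 0, 0, 0], [0, -0.5, -83.5, 0, 0, 0]]]}}

```text
time: 48.4
tool_pos: [449.8, -454.8, 122.6]
tcp_rot: [179.9, 0.1, 90.0]
ft_force: [0.5, -0.1, -0.7]
finger_gap: 6.5
grip_force: 56.7
```

{"fn": "step_arm", "kwargs": {"targets": [[[0, 0, -0.5, 0, 0, 0], [0, 0, -1, 0, 0, 0], [0, 0, -1.5, 0, 0, 0], [0, 0, -2.5, 0, 0, 0], [0, 0, -2.5, 0, 0, 0], [0, 0, -2.5, 0, 0, 0]]]}}

```text
time: 48.9
tool_pos: [449.3, -454.4, 119.1]
tcp_rot: [180.0, 0.0, 90.0]
ft_force: [-0.8, -0.2, -0.1]
finger_gap: 6.8
grip_force: 56.9
```

{"fn": "step_arm", "kwargs": {"targets": [[[0, 0, -0.5, 0, 0, 0], [0, 0, -0.5, 0, 0, 0]]]}}

```text
time: 49.07
tool_pos: [449.3, -454.4, 119.0]
tcp_rot: [-180.0, 0.0, 90.0]
ft_force: [-2.8, 2.2, 4.5]
finger_gap: 7.1
grip_force: 57.3
```

{"fn": "step_arm", "kwargs": {"targets": [[[0, 0, 0, 0, 0, 0], [0, 0, 0, 0, 0, 0], [0, 0, 0, 0, 0, 0], [0, 0, 0, 0, 0, 0]]], "fingers": 0.435}}

```text
time: 49.4
tool_pos: [449.4, -454.1, 118.2]
tcp_rot: [-180.0, -0.0, 90.0]
ft_force: [0.6, 0.3, 0.2]
finger_gap: 23.9
grip_force: 0.0
```

{"fn": "step_arm", "kwargs": {"targets": [[[0, 0, 10, 0, 0, 0], [0, 0, 30, 0, 0, 0], [0, 0, 55, 0, 0, 0], [0, 0, 80, 0, 0, 0], [0, 0, 96, 0, 0, 0], [0, 0, 100, 0, 0, 0], [0, 0, 100, 0, 0, 0], [0, 0, 100, 0, 0, 0], [0, 0, 100, 0, 0, 0]]]}}

```text
time: 50.15
tool_pos: [448.7, -453.5, 216.4]
tcp_rot: [-179.9, -0.1, 90.0]
ft_force: [-0.7, -0.4, 0.7]
finger_gap: 23.8
grip_force: 0.0
```

```bash
python3 -c "
from lidfit import *
look('w21',4,(495.6,-454.5),z0=64)
s=load('w21'); print(fit(s,lambda p:circ(*p,55,86.9),(495.8,-454),8))"
```

```text
[ 448.7 -453.4  216.3] [-1.7988e+02 -1.4000e-01  8.9990e+01] 24.1 50.2
4 [ 495.9 -454.5] 41.261878967285156
floor (array([ 495.75266805, -454.19357923]), np.float64(48.68380355834961))
(array([ 494.726534  , -453.31489949]), np.float64(43.89519500732422))
```

{"fn": "step_arm", "kwargs": {"targets": [[[0, 15, 0, 0, 0, 0], [0, 50, 0, 0, 0, 0], [0, 88, 0, 0, 0, 0], [0, 126, 0, 0, 0, 0], [0, 164, 0, 0, 0, 0], [0, 202, 0, 0, 0, 0], [0, 240, 0, 0, 0, 0], [0, 278, 0, 0, 0, 0], [0, 316, 0, 0, 0, 0], [0, 354, 0, 0, 0, 0], [0, 392, 0, 0, 0, 0], [0, 430, 0, 0, 0, 0]]]}}

```text
time: 51.2
tool_pos: [448.3, -22.4, 217.2]
tcp_rot: [-179.9, -0.0, 90.0]
ft_force: [0.6, -0.2, 0.2]
finger_gap: 24.0
grip_force: 0.0
```

{"fn": "step_arm", "kwargs": {"targets": [[[0, 38, 0, 0, 0, 0], [-1, 76, 0, 0, 0, 0], [-2, 114, 0, 0, 0, 0], [-3, 152, 0, 0, 0, 0], [-4, 190, 0, 0, 0, 0], [-5, 228, 0, 0, 0, 0], [-6, 266, 0, 0, 0, 0], [-7, 304, 0, 0, 0, 0], [-8, 342, -4, 0, 0, 0], [-9, 380, -8, 0, 0, 0], [-10, 412, -12, 0, 0, 0], [-12, 440, -14, 0, 0, 0]]]}}

```text
time: 52.2
tool_pos: [436.0, 417.5, 202.0]
tcp_rot: [-179.9, 0.1, 90.0]
ft_force: [0.8, 0.3, -0.6]
finger_gap: 24.0
grip_force: 0.0
```

{"fn": "step_arm", "kwargs": {"targets": [[[0, 20, 0, 0, 0, 0], [0, 28.5, 0, 0, 0, 0], [0, 28.5, 0, 0, 0, 0], [0, 28.5, 0, 0, 0, 0], [0, 28.5, 0, 0, 0, 0], [0, 28.5, 0, 0, 0, 0], [0, 28.5, 0, 0, 0, 0], [0, 28.5, 0, 0, 0, 0], [0, 28.5, 0, 0, 0, 0]]]}}

```text
time: 52.95
tool_pos: [437.6, 443.8, 204.7]
tcp_rot: [180.0, -0.0, 89.9]
ft_force: [-0.1, 1.2, -0.5]
finger_gap: 24.4
grip_force: 0.0
```

```bash
python3 -c "
from lidfit import *
look('w22',5,(478,444))
s=load('w22')
for n in LID: print(n,fit(s,lambda p:lidm(n,p),(478,444),8))"
```

```text
[437.5 443.9 204.7] [ 1.7998e+02 -1.0000e-02  8.9960e+01] 24.0 53.0
5 [478.9 444.7] 41.15343475341797
floor (array([477.67802238, 446.60894451]), np.float64(44.42653274536133))
1 (array([488.24630094, 436.94452972]), np.float64(21.36556625366211))
2 (array([484.19535938, 433.63118175]), np.float64(22.141923904418945))
3 (array([478.71518874, 444.11468424]), np.float64(27.069107055664062))
4 (array([477.8500816 , 446.50164094]), np.float64(31.920167922973633))
5 (array([478.92344786, 444.65857286]), np.float64(41.15343475341797))
```

{"fn": "step_arm", "kwargs": {"targets": [[[0.3, 0.5, -20, 0, 0, 0], [0.3, 0.5, -45, 0, 0, 0], [0.3, 0.5, -70, 0, 0, 0], [0.3, 0.5, -95, 0, 0, 0], [0.3, 0.5, -120, 0, 0, 0], [0.3, 0.5, -136, 0, 0, 0], [0.3, 0.5, -142, 0, 0, 0], [0.3, 0.5, -145, 0, 0, 0], [0.3, 0.5, -145, 0, 0, 0], [0.3, 0.5, -145, 0, 0, 0]]]}}

```text
time: 53.83
tool_pos: [438.4, 445.5, 60.9]
tcp_rot: [179.9, -0.1, 90.0]
ft_force: [-0.1, 1.1, 0.1]
finger_gap: 24.1
grip_force: 0.0
```

{"fn": "step_arm", "kwargs": {"targets": [[[0, 0, -2, 0, 0, 0], [0, 0, -4, 0, 0, 0], [0, 0, -6, 0, 0, 0], [0, 0, -7.2, 0, 0, 0], [0, 0, -7.2, 0, 0, 0], [0, 0, -7.2, 0, 0, 0]]]}}

```text
time: 54.33
tool_pos: [437.5, 444.7, 52.1]
tcp_rot: [-180.0, 0.0, 90.0]
ft_force: [-0.6, 0.2, -0.3]
finger_gap: 23.7
grip_force: 0.0
```

{"fn": "step_arm", "kwargs": {"targets": [[[0, 0, 0, 0, 0, 0], [0, 0, 0, 0, 0, 0], [0, 0, 0, 0, 0, 0], [0, 0, 0, 0, 0, 0], [0, 0, 0, 0, 0, 0], [0, 0, 0, 0, 0, 0], [0, 0, 0, 0, 0, 0]]], "fingers": 1, "newtons": 60}}

```text
time: 54.92
tool_pos: [437.6, 444.8, 52.3]
tcp_rot: [180.0, -0.0, 90.0]
ft_force: [-1.1, -1.1, 1.3]
finger_gap: 6.3
grip_force: 55.8
```

{"fn": "step_arm", "kwargs": {"targets": [[[0, 0, 4, 0, 0, 0], [0, 0, 10, 0, 0, 0], [0, 0, 20, 0, 0, 0], [0, 0, 34, 0, 0, 0], [0, 0, 50, 0, 0, 0], [0, 0, 68, 0, 0, 0], [0, 0, 86, 0, 0, 0], [0, 0, 104, 0, 0, 0], [0, 0, 120, 0, 0, 0], [0, 0, 134, 0, 0, 0], [0, 0, 146, 0, 0, 0], [0, 0, 150, 0, 0, 0]]]}}

```text
time: 55.92
tool_pos: [438.5, 445.6, 205.7]
tcp_rot: [179.8, -0.2, 90.0]
ft_force: [0.7, 0.8, -0.1]
finger_gap: 6.1
grip_force: 55.6
```

{"fn": "step_arm", "kwargs": {"targets": [[[0, -8, 4, 0, 0, 0], [0, -24, 10, 0, 0, 0], [0, -48, 16, 0, 0, 0], [0, -78, 20, 0, 0, 0], [0, -112, 20, 0, 0, 0], [0, -148, 20, 0, 0, 0], [1, -184, 20, 0, 0, 0], [2, -220, 20, 0, 0, 0], [3, -256, 20, 0, 0, 0], [4, -292, 20, 0, 0, 0], [5, -328, 20, 0, 0, 0], [6, -364, 20, 0, 0, 0]]]}}

```text
time: 56.92
tool_pos: [442.4, 78.7, 221.2]
tcp_rot: [-179.9, 0.0, 90.0]
ft_force: [1.0, -0.2, -1.2]
finger_gap: 6.1
grip_force: 55.7
```

{"fn": "step_arm", "kwargs": {"targets": [[[1, -36, 0, 0, 0, 0], [2, -72, 0, 0, 0, 0], [3, -108, 0, 0, 0, 0], [4, -144, 0, 0, 0, 0], [5, -180, 0, 0, 0, 0], [6, -216, 0, 0, 0, 0], [7, -252, 0, 0, 0, 0], [8, -288, 0, 0, 0, 0], [9, -324, 0, 0, 0, 0], [9, -360, 0, 0, 0, 0], [10, -396, 0, 0, 0, 0], [10, -432, 0, 0, 0, 0]]]}}

```text
time: 57.92
tool_pos: [452.3, -352.8, 221.0]
tcp_rot: [-179.9, -0.1, 90.0]
ft_force: [0.6, 0.2, -1.3]
finger_gap: 6.0
grip_force: 55.7
```

{"fn": "step_arm", "kwargs": {"targets": [[[0, -32, 0, 0, 0, 0], [0, -58, 0, 0, 0, 0], [1, -78, 0, 0, 0, 0], [1, -92, 0, 0, 0, 0], [1.2, -100, 0, 0, 0, 0], [1.2, -102.9, 0, 0, 0, 0], [1.2, -102.9, 0, 0, 0, 0], [1.2, -102.9, 0, 0, 0, 0], [1.2, -102.9, 0, 0, 0, 0], [1.2, -102.9, 0, 0, 0, 0], [1.2, -102.9, 0, 0, 0, 0]]]}}

```text
time: 58.83
tool_pos: [455.1, -453.5, 222.5]
tcp_rot: [180.0, 0.0, 90.0]
ft_force: [0.2, 0.2, -1.2]
finger_gap: 5.9
grip_force: 55.8
```

```bash
python3 -c "
from lidfit import *
look('w23',5,(495.8,-454.4),z0=170)
s=load('w23')
for nm,rr,z in(('out',45,43.2),('in',37,43.2),('fl',32,26)): print(nm,fit(s,lambda p:circ(*p,rr,z+170),(495.8,-454.4),6))
print(fit(s,lambda p:circ(*p,50,109.9),(495.8,-454.5),8), fit(s,lambda p:circ(*p,65,68.2),(495.8,-454.5),8))"
```

```text
[ 455.  -453.6  222.4] [1.7999e+02 1.0000e-02 9.0030e+01] 6.1 58.88
5 [ 496. -452.] 32.69541549682617
floor (array([ 497.53339756, -451.04588612]), np.float64(32.83457946777344))
out (array([ 495.48328999, -452.55763589]), np.float64(40.463016510009766))
in (array([ 488.08303246, -443.83944913]), np.float64(34.84632873535156))
fl (array([ 497.56373994, -451.09588913]), np.float64(32.82771682739258))
(array([ 491.38075824, -446.44144972]), np.float64(36.065521240234375)) (array([ 503.73060202, -465.01766517]), np.float64(30.16263198852539))
```

{"fn": "step_arm", "kwargs": {"targets": [[[0, -0.7, -10, 0, 0, 0], [0, -0.7, -24, 0, 0, 0], [0, -0.7, -40, 0, 0, 0], [0, -0.7, -54, 0, 0, 0], [0, -0.7, -66, 0, 0, 0], [0, -0.7, -73, 0, 0, 0], [0, -0.7, -76, 0, 0, 0], [0, -0.7, -77.5, 0, 0, 0], [0, -0.7, -77.5, 0, 0, 0], [0, -0.7, -77.5, 0, 0, 0], [0, -0.7, -77.5, 0, 0, 0]]]}}

```text
time: 59.8
tool_pos: [455.3, -455.3, 145.8]
tcp_rot: [179.9, 0.1, 90.0]
ft_force: [-0.0, 0.5, -0.7]
finger_gap: 5.8
grip_force: 55.7
```

{"fn": "step_arm", "kwargs": {"targets": [[[0, 0, -0.5, 0, 0, 0], [0, 0, -1, 0, 0, 0], [0, 0, -1.5, 0, 0, 0], [0, 0, -2.5, 0, 0, 0], [0, 0, -2.9, 0, 0, 0], [0, 0, -2.9, 0, 0, 0]]]}}

```text
time: 60.3
tool_pos: [454.8, -455.0, 142.3]
tcp_rot: [180.0, 0.0, 90.0]
ft_force: [-2.1, 1.2, 3.8]
finger_gap: 6.1
grip_force: 56.3
```

Contact at the expected height. Release, rise, withdraw towards the cloches, and check everything.

{"fn": "step_arm", "kwargs": {"targets": [[[0, 0, 0, 0, 0, 0], [0, 0, 0, 0, 0, 0], [0, 0, 0, 0, 0, 0], [0, 0, 0, 0, 0, 0]]], "fingers": 0.435}}

```text
time: 60.63
tool_pos: [454.8, -454.8, 141.6]
tcp_rot: [-180.0, -0.0, 90.0]
ft_force: [-0.6, -0.5, -0.4]
finger_gap: 23.7
grip_force: 0.0
```

{"fn": "step_arm", "kwargs": {"targets": [[[0, 0, 10, 0, 0, 0], [0, 0, 30, 0, 0, 0], [0, 0, 55, 0, 0, 0], [0, 0, 80, 0, 0, 0], [0, 0, 100, 0, 0, 0], [0, 0, 110, 0, 0, 0], [0, 0, 110, 0, 0, 0], [0, 0, 110, 0, 0, 0], [0, 0, 110, 0, 0, 0]]]}}

```text
time: 61.38
tool_pos: [454.3, -454.2, 249.9]
tcp_rot: [-179.9, -0.1, 90.0]
ft_force: [-0.3, -0.1, -0.3]
finger_gap: 24.1
grip_force: 0.0
```

```bash
python3 -c "
from lidfit import *
look('w24',5,(495.8,-454.4),z0=90)
s=load('w24')
for n,z in((1,12),(3,38),(4,64),(5,90)): print(n,fit(s,lambda p:circ(*p,LID[n][0],LID[n][1]+z),(495.8,-454.4),6))"
```

```text
[ 454.2 -454.1  249.5] [-1.7987e+02 -1.5000e-01  8.9990e+01] 23.8 61.43
5 [ 496.4 -454.6] 42.69432830810547
floor (array([ 496.03976202, -452.57681372]), np.float64(47.38193893432617))
1 (array([ 491.99361725, -460.80269612]), np.float64(31.5963077545166))
3 (array([ 493.29092672, -450.04716198]), np.float64(42.927398681640625))
4 (array([ 490.95052101, -446.74719377]), np.float64(43.00922393798828))
5 (array([ 491.04242381, -446.13270406]), np.float64(42.707862854003906))
```

{"fn": "step_arm", "kwargs": {"targets": [[[5, 15, 0, 0, 0, 0], [15, 50, 0, 0, 0, 0], [25, 85, 0, 0, 0, 0], [35, 120, 0, 0, 0, 0], [45, 155, 0, 0, 0, 0], [55, 190, 0, 0, 0, 0], [60, 225, 0, 0, 0, 0], [65, 260, 0, 0, 0, 0], [65, 295, 0, 0, 0, 0], [65, 320, 0, 0, 0, 0], [65, 320, 0, 0, 0, 0], [65, 320, 0, 0, 0, 0]]]}}

```text
time: 62.43
tool_pos: [519.4, -132.8, 250.7]
tcp_rot: [-179.9, -0.0, 90.2]
ft_force: [0.0, -0.6, 0.3]
finger_gap: 24.1
grip_force: 0.0
```

```bash
python3 -c "
from lidfit import *
r.sense()
s=snap('wrist','w25'); print(r.sense()['tool_pos'])
print(fit(s,lambda p:block(p,92),(646.4,113,52.6),12))
w7=load('w7');print(fit(s,lambda p:circ(*p,78,0),(646.5,112.7),8))
t=snap('top','top9'); c=snap('scene','scene9')
for s,n in((t,'top'),(c,'scene')):
  print(n,fit(s,lambda p:block(p,92),(604.5,-265,-29.5),8),fit(s,lambda p:block(p,92),(646.4,113,52.6),8))
a=t['img'][150:310,330:490]; b=t['img'][150:310,240:320]; d=c['img'][90:250,220:380]
cv2.imwrite('pics/fin.png',cv2.resize(np.hstack([a,b]),None,fx=3,fy=3,interpolation=2))"
```

```text
[ 519.40930467 -133.98503613  250.87205893]
(array([634.4, 101. ,  42.6]), np.float64(0.0))
(array([ 715.9763295 , -339.61879054]), np.float64(16.37057876586914))
top (array([ 585.20947581, -284.20379957,  -71.17525643]), np.float64(45.34383773803711)) (array([641.65263168, 111.24008066,  52.17847483]), np.float64(59.750404357910156))
scene (array([ 608.60449566, -267.19564244,  -26.54103032]), np.float64(59.70263671875)) (array([647.62146965, 110.93198017,  51.71185278]), np.float64(59.7725715637207))
```

{"fn": "step_arm", "kwargs": {"targets": [[[0, -15, 10, 0, 0, 0], [0, -40, 30, 0, 0, 0], [0, -70, 60, 0, 0, 0], [0, -110, 70, 0, 0, 0], [0, -150, 80, 0, 0, 0], [0, -180, 80, 0, 0, 0], [0, -195, 80, 0, 0, 0], [0, -195, 80, 0, 0, 0], [0, -195, 80, 0, 0, 0], [0, -195, 80, 0, 0, 0], [0, -195, 80, 0, 0, 0]]]}}

```text
time: 63.5
tool_pos: [520.0, -328.6, 331.5]
tcp_rot: [-180.0, -0.0, 90.0]
ft_force: [-0.2, -0.3, -0.1]
finger_gap: 24.5
grip_force: 0.0
```

```bash
python3 -c "
from lidfit import *
look('w26',5,(495.8,-454.4),z0=90)
s=load('w26')
for n,z in((1,12),(3,38),(4,64)): print(n,fit(s,lambda p:circ(*p,LID[n][0],LID[n][1]+z),(495.8,-454.4),3))
print(fit(s,lambda p:block(p,92),(604.5,-265,-29.5),6),fit(s,lambda p:circ(*p,78,0),(605,-265),6))
t=snap('top','top10'); print(fit(t,lambda p:block(p,92),(646.4,113,52.6),6))"
```

```text
[ 520.1 -328.5  331.7] [-1.800e+02 -2.000e-02  9.007e+01] 24.0 63.55
5 [ 498.5 -432.9] 42.19059753417969
floor (array([ 501.07572074, -427.34793804]), np.float64(39.73536682128906))
1 (array([ 496.6862255 , -449.85516662]), np.float64(41.1492805480957))
3 (array([ 495.39773213, -455.23644877]), np.float64(47.26507568359375))
4 (array([ 494.70433933, -454.85725893]), np.float64(44.46858215332031))
(array([ 604.5651136 , -265.42298808,  -29.14849654]), np.float64(59.22076416015625)) (array([ 605.71307715, -265.08773213]), np.float64(54.20091247558594))
(array([641.67113202, 111.24805828,  51.87053236]), np.float64(59.740882873535156))
```

```bash
python3 -c "
from lidfit import *
s=load('w26'); print(fit(s,lambda p:lidm(5,p,90),(495.8,-454.4),4), fit(s,lambda p:lidm(5,p,90),(498.5,-433),4)); print(w2px(s,[[495.8,-454.4,133]]))
s=load('w24'); print(fit(s,lambda p:lidm(5,p,90),(495.8,-454.4),25))
s=load('top10'); print(fit(s,lambda p:circ(*p,45,133),(495.8,-454.4),8),w2px(s,[[495.8,-454.4,133]]))
s=load('scene9'); print(fit(s,lambda p:np.vstack([circ(*p,45,133.2),circ(*p,37,133.2)]),(495.8,-454.4),8))"
```

```text
(array([ 507.08824795, -453.72832231]), np.float64(36.979209899902344)) (array([ 498.47679698, -432.95739387]), np.float64(42.192344665527344))
[[301.87448664 290.07157112]]
(array([ 496.38871363, -454.60173846]), np.float64(42.69915771484375))
(array([ 499.60033433, -436.98931027]), np.float64(49.26908493041992)) [[470.81467416 234.17435352]]
(array([ 499.79133179, -454.68071536]), np.float64(47.51802444458008))
```

```bash
python3 -c "
from bench import r
print(r.hand_in())"
```

```text
the job is handed in; nothing more can be done
None
```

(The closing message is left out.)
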